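# Slide a spacer block along the rail into the gauge corner

## Robot

A 6-joint arm with a two-finger parallel gripper is mounted at the origin on the work surface. World frame = base frame: x ahead of the robot, y to its left, z up, the work surface at z = 0. Lengths are in m, angles in degrees, forces in N, time in s.
With the tool pointing down it reaches from about 0.4 to 0.825 m from the base axis. Payload 7 kg.
Tool frame: the origin (TCP) lies between the finger pads; the fingertips stand 11 mm ahead of it and the grasp point (between the pads) lies 8 mm behind it (r.tcp_to_tips is the distance from the TCP to the fingertips, in m); x points along the fingers, y is the direction in which the jaws open and shut, and the axes are right-handed (so a half turn about x gives the same grasp; the last joint's range is limited). The gripper opens to 88 mm and grips with 3 to 60 N. Pads are 19 mm wide; open, the fingers measure 130 mm over their backs; the gripper's body (78 mm by 193 mm) begins 47 mm behind the grasp point.
Start: joints at [-47.034, 20.546, 0.682, 0, -70.136, -16.507], TCP at [0.301, -0.604, 0.211] pointing down, gripper open.
Joint ranges: [-176.03, 176.03], [-82.01, 121.73], [-58.28, 71.71], [-173.87, 95.51], [-174.79, -0.11], [-173.66, 173.66]. Speed limits (degrees/s): [136.94, 136.94, 172.46, 180, 180, 180].

## Interface

Orientations are given as [roll, pitch, yaw] about the fixed x, y, z axes, in that order (R = Rz(yaw) Ry(pitch) Rx(roll)).
In Python, from plant import r gives the robot as it stands.
- The arm moves only by the tool arm_command, never from a script. Its argument "plan" is a list of rows, each an object of numbers: "dx", "dy", "dz": the shift along the tool's x, y, z each as a share of 0.02 m, from -1 to 1; "wx", "wy", "wz": the turn, a rotation vector about the tool's x, y, z each as a share of 0.08 rad, from -1 to 1. In form: [{"dx": .., "dy": .., "dz": .., "wx": .., "wy": .., "wz": ..}, ...]. A call has 1 to 20 rows; each row shifts and turns the pose as measured when the row begins, along the tool's axes as they then stand; what a row does not reach is not made up. A row lasts 1/12 s, in which the tool goes at most 41.7 mm and 7.16 degrees, less where a joint would pass 70% of its speed; a pose out of reach is approached as far as the arm can. A call with a number of a shift or a turn outside -1 to 1 is refused whole. A call with a gripper value outside its range is refused whole. "fingers" is the closure, from -1 (fully open) to 1 (shut), so that 0 is half open, set as the call begins (left out, the last holds). The fingers move at their own pace and stop on an object; "force" is the grip in N (left out, the last holds). Time passes only in rows, so rows that do not move let the fingers close. It gives the time, the measured TCP pose, the force and the opening at its end, in the units of the state.
- r.get_state(): the state, without advancing time (a new reading comes with each control period).
- r.capture(name): name is "scene" or "top" or "wrist"; returns (picture, depth): 400x640x3 uint8, red, green, blue; 400x640 float32, m along the optical axis (not along the pixel's ray), 0 where there is no reading.
- r.camera_model(name): a dict with "vertical_fov" (degrees; the focal length in pixels is half the picture's height over the tangent of half this angle, whatever the lens; pixels are square), "cx", "cy" (the principal point, pixels), "R" (3x3) and "t" (3): a world point X has camera coordinates R X + t. Camera axes: x right, y down, z forward; pixel columns grow to the right and rows downward; lengths in m; the calibration is good to about 2 mm. A picture is of the moment at which its call begins: read the wrist's pose just before it. camera_model takes no time and is no camera call; for the wrist camera it gives the pose at the moment of the call.
- r.close_job(): hands the job in, once; it reports no verdict.
Trained networks look in the newest picture that a camera, given by its name, has taken for a name from the list of things; names that differ only in an ending like _2 or _b are one class to them, and where a whole thing is asked for, a point or a joint stands for the part that bears it (a point fixed in the world has none). Each returns a list of dicts, best first, with "score" (0 to 1); they miss things now and then, are a little off and sometimes report something else, mostly with a low value. They report only what shows in the picture. A call takes as long as a camera call. They do not tell look-alikes from the thing itself.
- r.cut_out(camera, query): "mask" (400x640 bool, what is visible of it) and "bbox" ([left, top, width, height] in pixels, round what is visible of it).
- r.spot_point(camera, query): "centre" ([column, row] in pixels: a listed point, or the origin of a listed thing).
The state is a dict: "time_s": time; "joints": joint angles; "qd": joint speeds; "joint_torque": joint torques, N m; "tcp_pos": TCP position; "eef_rot": TCP orientation; "contact_force": force on the tool from outside, world axes, zero at the start; "moment": the same for the moment, N m; "gripper_width": finger opening in m.
Only numpy, scipy, OpenCV 4.12 (cv2) and the standard library are available. Lean on these libraries where they do the work, as an engineer would, in place of code of your own. Each camera call takes 0.05 s, during which the arm holds its last target.

## Task

Push the rectangular steel spacer block across the measuring plate until its long side lies flush against the long rail, then slide it along the rail into the corner pocket until it is fully home against both the rail and the end stop. Only push it with the fingertips: it stays flat on the plate and is never picked up. Leave the round spacer and the other loose parts where they are.

Things in the scene. Friction and masses are not known exactly. Their poses are not given: they have to be found in the camera images.
- fixture: Measuring fixture, fixed to the bench, turned at most 0.35 rad: a dark flat plate 190 mm (its x) by 330 mm (its y), 12 mm thick; origin at the centre of its underside. An aluminium rail 25 mm wide, 14 mm above the plate, runs along the whole +x edge, inner face at x = +70 mm. A small dial gauge, 24 mm high, lies beyond the +y end (y = +165 to +238 mm).
- corner (a point): Inside corner of the pocket, where the rail's inner face, the end stop's face (fixture y = +145 mm) and the plate's top meet. Axes as the fixture's: +x into the rail, +y along the rail into the stop. Fully home, the block's origin is at x = -16, y = -24, z = 0 mm here.
- keeper (a point): Free end of the short keeper bar (middle of its -y end face, at the plate's top). The bar, 16 mm wide, 25 mm long, 14 mm high like rail and stop, runs from here along +y to the stop, parallel to the rail. Rail, stop and keeper form the corner pocket: 37 mm wide, 25 mm deep, open only towards -y (and above), so the block comes in along the rail, long side along it.
- block: Rectangular steel spacer block, 32 mm (its x) by 48 mm (its y) by 18 mm high, two dark holes on top; about 0.2 kg, slides with 1 to 3 N. Origin at the centre of its underside. Starts flat on the plate, its centre 88 to 112 mm from the rail face and 113 to 250 mm from the stop face, its long axis turned at most 0.45 rad from the rail.
- disc: Round steel spacer, diameter 40 mm, 18 mm high, with one dark bore, loose on the plate; origin at the centre of its underside. Not to be moved. It and the block share two places along the plate, either way round.
- nut: Brass hexagon nut, 22 mm across flats, 13 mm high, loose on the plate near the keeper; origin at the centre of its underside. Not to be moved.
- screw: Dark cap screw standing on its head on the plate, head diameter 22 mm, 42 mm high; origin at the centre of its underside. Not to be moved.
- coupling: Brass hose coupling standing on the bench left of the fixture, diameter 32 mm, 62 mm high; origin at the centre of its underside. Not to be moved.
- sensor: Pressure sensor standing on the bench right of the fixture, diameter 27 mm, 70 mm high with a black square plug; origin at the centre of its underside. Not to be moved.
- wrench: Steel wrench 170 mm long lying along its own x axis on the bench right of the fixture. Not to be moved.
- oilcan: Grey can, diameter 60 mm, 100 mm high, standing on the bench left of the fixture; origin at the centre of its underside. Not to be moved.
There are look-alikes about, which are no part of the job. What is shaped like the block but red is not meant.

How it is judged (in metres and radians):
On the way, in this order (a step that is already met when the one before it is completed fails the run):
1. the block lies flush against the rail, still outside the pocket (x of block in the frame of corner above -0.0185 m and angle between the y axis of block and the y axis of fixture, either way round below 0.07 rad and y of block in the frame of corner below -0.05 m), for 0.1 s.
2. the block is home in the corner pocket (x of block in the frame of corner above -0.0185 m and angle between the y axis of block and the y axis of fixture, either way round below 0.07 rad and y of block in the frame of corner above -0.0265 m), for 0.2 s.
At the end, for the whole second after the job is handed in: The block rests flat in the corner pocket within 2.5 mm of the rail and 2.5 mm of the end stop, its long side within 0.07 rad of the rail (all of step 2 and z of block in the frame of corner below 0.003 m and angle between block's own z axis and vertical below 0.06 rad and linear speed of block below 0.01 m/s); the robot touches nothing.
It fails at once if the block is lifted or carried (more than 6 mm off the plate) or tipped (z of block in the frame of corner above 0.006 m or angle between block's own z axis and vertical above 0.3 rad).
It fails at once if the round spacer is moved more than 10 mm (distance of disc from where it was at the start of the episode above 0.01 m).
It fails at once if another loose part is moved more than 15 mm or knocked over (distance of any of nut, screw, coupling, sensor, wrench, oilcan from where it was at the start of the episode above 0.015 m or angle between any of nut, screw, coupling, sensor, oilcan's own z axis and vertical above 0.4 rad).
It also fails if it takes over 48 s, if anything falls off the work surface, if the arm or the gripper's body presses on something with over 40 N, if the wrist force passes 120 N, or if a joint passes its speed limit or range.

## Working session

There is one attempt and no reset: what is moved stays moved. The work goes in short steps, Python scripts to look and compute and a tool call to move; the robot and the scene stay as the last step left them, time stands still between calls to the robot, and variables do not carry over. Pictures are saved under pics/ and viewed, and the job is handed in when it is done.

Besides the shell and the picture viewer there is one more tool, called after "Emit:" as a command line: name --argument value ..., lists and objects as JSON in quotes. arm_command: Moves the arm, as the interface text tells. Shift numbers are shares of 0.02 m and turn numbers shares of 0.08 rad, none past 1 either way. Its arguments: {"type":"object","properties":{"plan":{"type":"array","items":{"type":"object","properties":{"dx":{"type":"number"},"dy":{"type":"number"},"dz":{"type":"number"},"wx":{"type":"number"},"wy":{"type":"number"},"wz":{"type":"number"}}}},"fingers":{"type":"number"},"force":{"type":"number"}},"required":["plan"]}

```bash
ls; mkdir -p pics; cat > h.py <<'E'
import numpy as np, cv2
from plant import r
def cap(cam,name):
    p,d=r.capture(cam); cv2.imwrite('pics/'+name+'.png',p[:,:,::-1]); return p,d
def K(cam):
    m=r.camera_model(cam); f=200/np.tan(np.radians(m['vertical_fov'])/2); return f,m['cx'],m['cy'],np.array(m['R']),np.array(m['t'])
def onplane(cam,uv,z,k=None):
    f,cx,cy,R,t=k or K(cam); d=R.T@np.array([(uv[0]-cx)/f,(uv[1]-cy)/f,1]); c=-R.T@t
    return c+d*(z-c[2])/d[2]
def proj(cam,X,k=None):
    f,cx,cy,R,t=k or K(cam); q=R@np.array(X)+t; return q[0]/q[2]*f+cx,q[1]/q[2]*f+cy
E
python3 - <<'E'
from h import *
print(r.get_state()); cap('top','top0'); cap('scene','sc0')
for c in('top','scene'): print(K(c))
for q in('fixture','corner','keeper','block','disc','nut','screw'):
    print(q,[(x['score'],x['centre']) for x in r.spot_point('top',q)][:3])
print(r.tcp_to_tips)
E
```

```text
pics
{'time_s': 0.0, 'joints': array([-4.70359797e+01,  2.05911811e+01,  6.34278887e-01, -2.05559804e-02,
       -7.01349749e+01, -1.65062839e+01]), 'qd': array([ 0.05797645,  0.01822193, -0.04585068, -0.00073797,  0.07369623,
       -0.05709807]), 'joint_torque': array([-4.91702815e-05, -5.82710302e+01,  2.93061322e+01,  6.99741170e+00,
        6.84738407e-03, -1.72221044e-04]), 'tcp_pos': array([ 0.30048406, -0.60386272,  0.21012803]), 'eef_rot': array([ 94.63029438,  89.90611202, 121.08103021]), 'contact_force': array([-0.8339702 ,  0.06745333,  0.19901081]), 'moment': array([-0.002329  , -0.03044302, -0.03201492]), 'gripper_width': 0.08735664283226173}
(np.float64(384.44774005511334), 316.3217682193023, 195.35645161114013, array([[-0.02058026, -0.99976768, -0.00640577],
       [-0.99697235,  0.02100241, -0.07486679],
       [ 0.07498394,  0.0048456 , -0.99717297]]), array([0.01733338, 0.49404723, 0.97059225]))
(np.float64(366.71527956635686), 325.5338162345749, 193.35163865284395, array([[ 0.33949602,  0.94060312, -0.00286592],
       [ 0.78302972, -0.28430791, -0.55320292],
       [-0.5211592 ,  0.18556609, -0.83304161]]), array([-0.17035502, -0.38127754,  1.27317185]))
fixture [(0.65, [351.8, 161.3]), (0.55, [327.7, 195.1])]
corner [(0.85, [293.7, 155.0])]
keeper [(0.64, [311.5, 166.3]), (0.41, [400.2, 160.9])]
block [(0.7, [344.2, 251.6]), (0.53, [345.6, 171.1])]
disc [(0.51, [400.8, 160.2])]
nut [(0.57, [329.8, 194.2])]
screw [(0.53, [310.9, 191.9])]
0.011
```

View pics/top0.png

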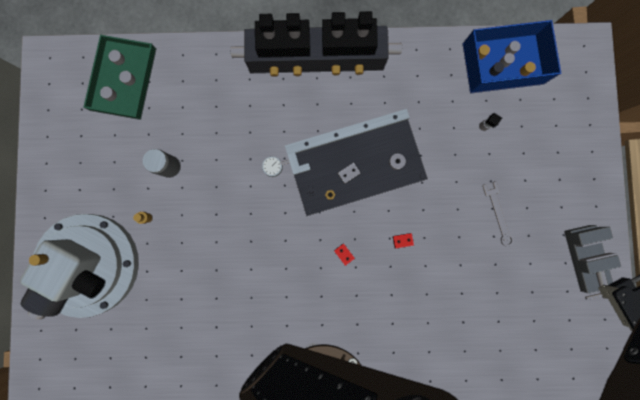

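View pics/sc0.png

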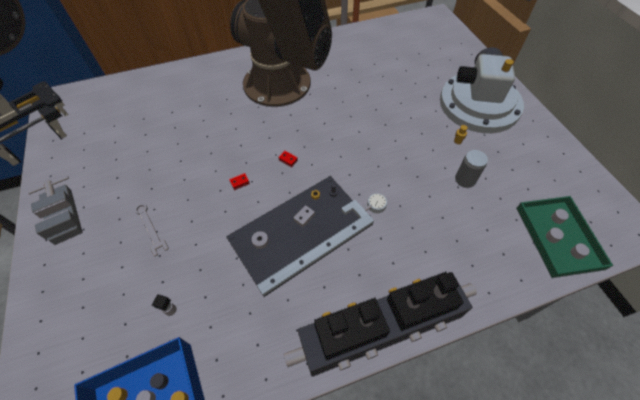

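```bash
python3 -c "
import cv2
p=cv2.imread('pics/top0.png')[110:280,230:460]
cv2.imwrite('pics/top0c.png',cv2.resize(p,None,fx=3.4,fy=3.4,interpolation=2))"
```

```text
(no output)
```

View pics/top0c.png

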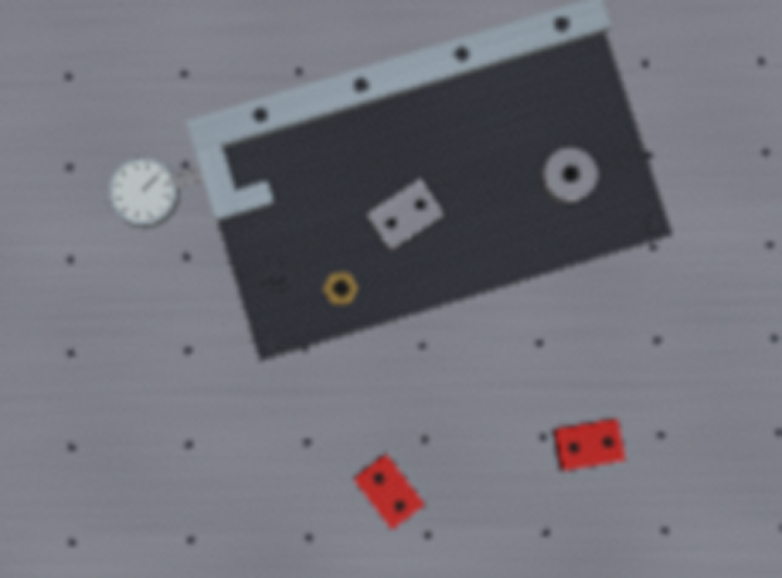

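The top view shows the grey two-hole block at about (349,173). The disc is at (398,161), the nut at (330,194) and the pocket at (303,158). The red pieces are look-alikes. I'll measure these now.

```bash
python3 - <<'E'
from h import *
from scipy.spatial.transform import Rotation as Ro
k=K('top')
c=lambda u,v:(230+u/3.4,110+v/3.4)
P={n:onplane('top',c(*uv),z,k) for n,uv,z in [('innercorner',(221,143),.026),('railR_in',(606,31),.026),('plBL',(261,360),.012),('plBR',(672,235),.012),('railTL',(187,121),.026),('railTR',(597,-2),.026),('block',(405,213),.03),('b1',(366,213),.03),('b2',(420,178),.03),('b3',(444,213),.03),('b4',(391,250),.03),('disc',(570,174),.03),('nut',(340,288),.025),('screw',(275,272),.03),('keep',(273,193),.026)]}
for n in P: print(n,P[n].round(4))
d=P['railTL']-P['railTR']; print('len',np.linalg.norm(d)); y1=np.arctan2(-d[0],d[1])
d=P['plBL']-P['plBR']; print('len',np.linalg.norm(d)); y2=np.arctan2(-d[0],d[1]); print(y1,y2)
d=P['b1']-P['b4'];print(np.linalg.norm(d)); d=P['b4']-P['b3'];print(np.linalg.norm(d),np.arctan2(-d[0],d[1]))
a=y1; R=np.array([[np.cos(a),-np.sin(a)],[np.sin(a),np.cos(a)]])
for n in P: print(n,(R.T@(P[n]-P['innercorner'])[:2]).round(4))
s=r.get_state(); print(Ro.from_euler('xyz',s['eef_rot'],degrees=True).as_matrix().round(3))
E
```

```text
innercorner [0.6067 0.0596 0.026 ]
railR_in [ 0.6866 -0.2349  0.026 ]
plBL [0.4422 0.0328 0.012 ]
plBR [ 0.5309 -0.2825  0.012 ]
railTL [0.6242 0.0852 0.026 ]
railTR [ 0.7123 -0.229   0.026 ]
block [ 0.5498 -0.0779  0.03  ]
b1 [ 0.5504 -0.0487  0.03  ]
b2 [ 0.5761 -0.0899  0.03  ]
b3 [ 0.5492 -0.1072  0.03  ]
b4 [ 0.5221 -0.0667  0.03  ]
disc [ 0.5767 -0.2027  0.03  ]
nut [ 0.4947 -0.028   0.025 ]
screw [0.5074 0.0206 0.03  ]
keep [0.5677 0.021  0.026 ]
len 0.326317157990677
len 0.3275273807599966
0.27350640150468164 0.27431460828622006
0.03357494704133654
0.04870627019170548 0.5892045436990099
innercorner [0. 0.]
railR_in [-0.0027 -0.3051]
plBL [-0.1656  0.0186]
plBR [-0.1654 -0.3089]
railTL [0.0237 0.0199]
railTR [ 0.0237 -0.3065]
block [-0.092  -0.1171]
b1 [-0.0835 -0.089 ]
b2 [-0.0699 -0.1357]
b3 [-0.1005 -0.1451]
b4 [-0.1156 -0.0988]
disc [-0.0998 -0.2445]
nut [-0.1315 -0.0541]
screw [-0.1062 -0.0108]
keep [-0.048  -0.0267]
[[-0.    -0.446  0.895]
 [ 0.     0.895  0.446]
 [-1.     0.     0.   ]]
```

Emit:
arm_command --plan '[{"wx":0.8},{"wx":0.8},{"wx":0.75},{"dy":0.96,"dz":0.73},{"dy":0.96,"dz":0.73},{"dy":0.96,"dz":0.73},{"dy":0.96,"dz":0.73},{"dy":0.96,"dz":0.73},{"dy":0.96,"dz":0.73},{"dy":0.96,"dz":0.73},{"dy":0.96,"dz":0.73},{"dy":0.96,"dz":0.73},{"dy":0.96,"dz":0.73},{"dy":0.96,"dz":0.73},{"dy":0.96,"dz":0.73},{"dy":0.96,"dz":0.73},{"dy":0.96,"dz":0.73},{"dy":0.96,"dz":0.73},{"dy":0.96,"dz":0.73},{"dy":0.96,"dz":0.73}]' --fingers 1 --force 20

```text
schema error: expected keys dx, dy, dz, wx, wy, wz
```

```bash
cat >> h.py <<'E'
from scipy.spatial.transform import Rotation as Ro
C=np.array([.6067,.0596,.012]); A=0.274
def fx(p):
    c,s=np.cos(A),np.sin(A); d=np.array(p)-C; return np.array([c*d[0]+s*d[1],-s*d[0]+c*d[1],d[2]])
def wd(q):
    c,s=np.cos(A),np.sin(A); return C+np.array([c*q[0]-s*q[1],s*q[0]+c*q[1],q[2]])
def st():
    s=r.get_state(); R=Ro.from_euler('xyz',s['eef_rot'],degrees=True).as_matrix()
    print('t',s['time_s'],'tcp',s['tcp_pos'].round(4),'fix',fx(s['tcp_pos']).round(4),'tips z over plate',(s['tcp_pos'][2]+R[2,0]*.011-.012).round(4),'F',s['contact_force'].round(1),'w',s['gripper_width'])
    print('toolyaw',np.arctan2(-R[0,1],R[1,1]).round(4),'tilt',R[2].round(3)); return s,R
def go(q):
    s,R=st(); d=R.T@(wd(q)-s['tcp_pos']); print('shares',(d/.02).round(2))
E
python3 -c "
from h import *
st();p,d=cap('wrist','w1')
go([-.14,-.112,.2])"
```

```text
t 0.45 tcp [ 0.3007 -0.6043  0.211 ] fix [-0.4742 -0.5563  0.199 ] tips z over plate 0.188 F [-0.1  0.5  0.3] w 0.08772720585360387
toolyaw 0.4618 tilt [-1.  0.  0.]
t 0.5 tcp [ 0.3007 -0.6043  0.211 ] fix [-0.4742 -0.5563  0.199 ] tips z over plate 0.188 F [-0.5 -0.9 -0.1] w 0.0875738830215919
toolyaw 0.4618 tilt [-1.  0.  0.]
shares [-0.05 18.71 20.56]
```

View pics/w1.png

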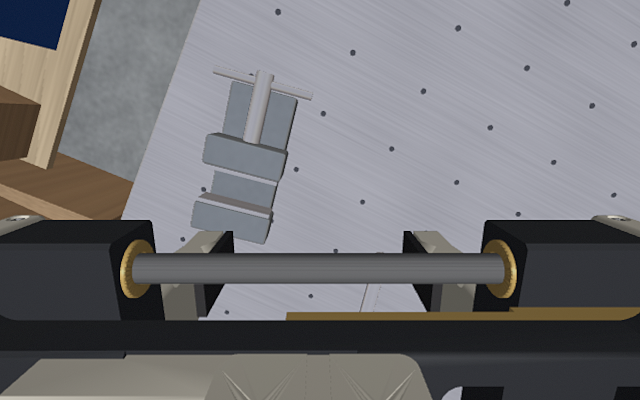

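All six keys are required in every row.

Emit:
arm_command --plan '[{"dx":0,"dy":0,"dz":0,"wx":0.8,"wy":0,"wz":0},{"dx":0,"dy":0,"dz":0,"wx":0.8,"wy":0,"wz":0},{"dx":0,"dy":0,"dz":0,"wx":0.75,"wy":0,"wz":0},{"dx":0,"dy":0.96,"dz":0.73,"wx":0,"wy":0,"wz":0},{"dx":0,"dy":0.96,"dz":0.73,"wx":0,"wy":0,"wz":0},{"dx":0,"dy":0.96,"dz":0.73,"wx":0,"wy":0,"wz":0},{"dx":0,"dy":0.96,"dz":0.73,"wx":0,"wy":0,"wz":0},{"dx":0,"dy":0.96,"dz":0.73,"wx":0,"wy":0,"wz":0},{"dx":0,"dy":0.96,"dz":0.73,"wx":0,"wy":0,"wz":0},{"dx":0,"dy":0.96,"dz":0.73,"wx":0,"wy":0,"wz":0},{"dx":0,"dy":0.96,"dz":0.73,"wx":0,"wy":0,"wz":0},{"dx":0,"dy":0.96,"dz":0.73,"wx":0,"wy":0,"wz":0},{"dx":0,"dy":0.96,"dz":0.73,"wx":0,"wy":0,"wz":0},{"dx":0,"dy":0.96,"dz":0.73,"wx":0,"wy":0,"wz":0},{"dx":0,"dy":0.96,"dz":0.73,"wx":0,"wy":0,"wz":0},{"dx":0,"dy":0.96,"dz":0.73,"wx":0,"wy":0,"wz":0},{"dx":0,"dy":0.96,"dz":0.73,"wx":0,"wy":0,"wz":0},{"dx":0,"dy":0.96,"dz":0.73,"wx":0,"wy":0,"wz":0},{"dx":0,"dy":0.96,"dz":0.73,"wx":0,"wy":0,"wz":0},{"dx":0,"dy":0.96,"dz":0.73,"wx":0,"wy":0,"wz":0}]' --fingers 1 --force 20

```text
time_s: 2.17
tcp_pos: [0.4597, -0.2113, 0.2119]
eef_rot: [-30.8, 89.8, -16.0]
contact_force: [0.6, -1.2, -0.6]
gripper_width: 0.0004
```

```bash
python3 -c "
from h import *
go([-.14,-.112,.2]);p,d=cap('wrist','w2')
"
```

```text
t 2.1667 tcp [ 0.4597 -0.2113  0.2119] fix [-0.2149 -0.221   0.1999] tips z over plate 0.1889 F [ 0.6 -1.2 -0.6] w 0.00036432103280338677
toolyaw 0.257 tilt [-1.    -0.002  0.004]
shares [-0.01  5.51  3.65]
```

View pics/w2.png

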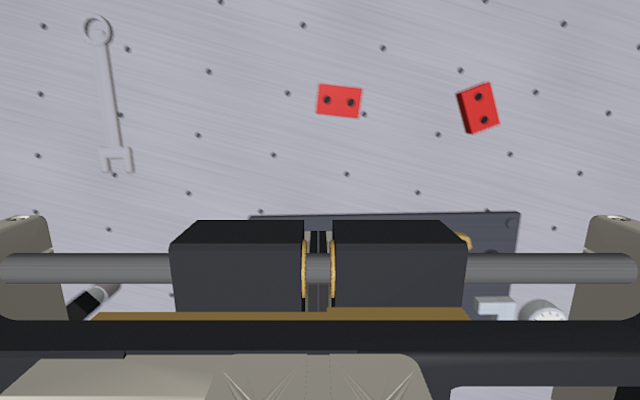

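Emit:
arm_command --plan '[{"dx":0,"dy":0.92,"dz":0.61,"wx":-0.21,"wy":0,"wz":0},{"dx":0,"dy":0.92,"dz":0.61,"wx":0,"wy":0,"wz":0},{"dx":0,"dy":0.92,"dz":0.61,"wx":0,"wy":0,"wz":0},{"dx":0,"dy":0.92,"dz":0.61,"wx":0,"wy":0,"wz":0},{"dx":0,"dy":0.92,"dz":0.61,"wx":0,"wy":0,"wz":0},{"dx":0,"dy":0.92,"dz":0.61,"wx":0,"wy":0,"wz":0},{"dx":0,"dy":0,"dz":0,"wx":0,"wy":0,"wz":0},{"dx":1,"dy":0,"dz":0,"wx":0,"wy":0,"wz":0},{"dx":1,"dy":0,"dz":0,"wx":0,"wy":0,"wz":0},{"dx":1,"dy":0,"dz":0,"wx":0,"wy":0,"wz":0},{"dx":1,"dy":0,"dz":0,"wx":0,"wy":0,"wz":0},{"dx":1,"dy":0,"dz":0,"wx":0,"wy":0,"wz":0},{"dx":0,"dy":0,"dz":0,"wx":0,"wy":0,"wz":0}]'

```text
time_s: 3.3
tcp_pos: [0.5079, -0.0735, 0.1135]
eef_rot: [-12.3, 89.0, 3.9]
contact_force: [-0.1, -0.6, -0.9]
gripper_width: 0.0005
```

```bash
python3 -c "
from h import *
go([-.14,-.112,.016]);p,d=cap('top','t3')
p,d=cap('scene','s3')
"
```

```text
t 3.3 tcp [ 0.5079 -0.0735  0.1135] fix [-0.1311 -0.1014  0.1015] tips z over plate 0.0905 F [-0.1 -0.6 -0.9] w 0.0004639006633083316
toolyaw 0.2818 tilt [-1.    -0.004  0.017]
shares [ 4.27 -0.51 -0.52]
```

View pics/t3.png

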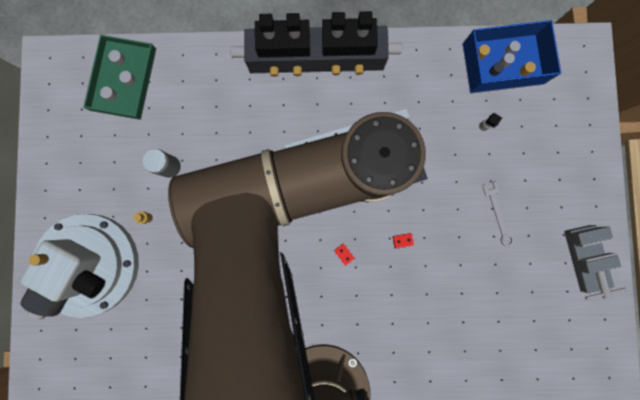

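View pics/s3.png

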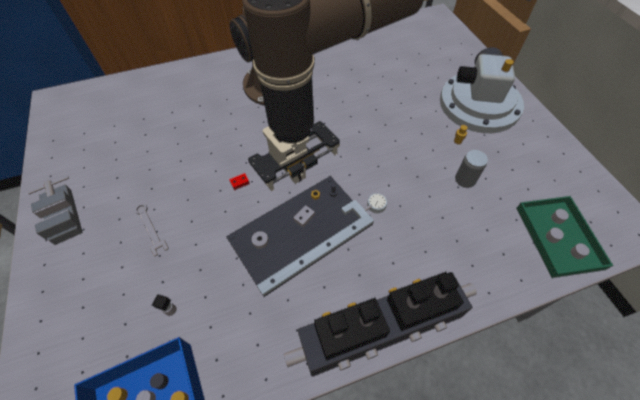

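Emit:
arm_command --plan '[{"dx":0,"dy":-0.5,"dz":-0.5,"wx":0.1,"wy":0.21,"wz":0},{"dx":0,"dy":0,"dz":0,"wx":0,"wy":0,"wz":0},{"dx":0.7,"dy":0,"dz":0,"wx":0,"wy":0,"wz":0},{"dx":0.7,"dy":0,"dz":0,"wx":0,"wy":0,"wz":0},{"dx":0.7,"dy":0,"dz":0,"wx":0,"wy":0,"wz":0},{"dx":0.7,"dy":0,"dz":0,"wx":0,"wy":0,"wz":0},{"dx":0,"dy":0,"dz":0,"wx":0,"wy":0,"wz":0}]'

```text
time_s: 3.98
tcp_pos: [0.5105, -0.0885, 0.0703]
eef_rot: [-22.7, 88.7, -7.1]
contact_force: [-1.4, 0.1, 0.3]
gripper_width: 0.0004
```

```bash
python3 -c "
from h import *
go([-.14,-.112,.016]);p,d=cap('scene','s4')
p=p[130:300,200:400];cv2.imwrite('pics/s4.png',cv2.resize(p[:,:,::-1],None,fx=3.5,fy=3.5,interpolation=2))
"
```

```text
t 3.9833 tcp [ 0.5105 -0.0885  0.0703] fix [-0.1327 -0.1166  0.0583] tips z over plate 0.0473 F [-1.4  0.1  0.3] w 0.00040753176037648534
toolyaw 0.2733 tilt [-1.    -0.008  0.02 ]
shares [ 2.1   0.25 -0.41]
```

View pics/s4.png

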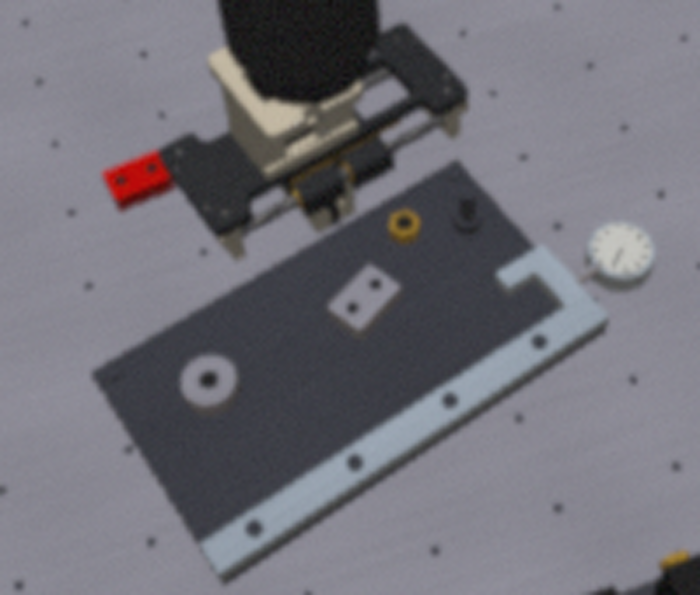

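Emit:
arm_command --plan '[{"dx":0.5,"dy":0.25,"dz":-0.4,"wx":0,"wy":0.25,"wz":-0.1},{"dx":0.5,"dy":0,"dz":0,"wx":0,"wy":0,"wz":0},{"dx":0.5,"dy":0,"dz":0,"wx":0,"wy":0,"wz":0},{"dx":0,"dy":0,"dz":0,"wx":0,"wy":0,"wz":0},{"dx":0,"dy":0,"dz":0,"wx":0,"wy":0,"wz":0}]'

```text
time_s: 4.45
tcp_pos: [0.5074, -0.0865, 0.0458]
eef_rot: [-59.6, 88.8, -43.9]
contact_force: [-0.1, -0.3, -0.3]
gripper_width: 0.0003
```

```bash
python3 -c "
from h import *
go([-.14,-.112,.016])"
```

```text
t 4.45 tcp [ 0.5074 -0.0865  0.0458] fix [-0.1351 -0.1138  0.0338] tips z over plate 0.0228 F [-0.1 -0.3 -0.3] w 0.0003212699382521998
toolyaw 0.2744 tilt [-1.    -0.019  0.011]
shares [ 0.88  0.11 -0.25]
```

Emit:
arm_command --plan '[{"dx":0.2,"dy":0.1,"dz":-0.25,"wx":0,"wy":0.14,"wz":0.24},{"dx":0.4,"dy":0,"dz":0,"wx":0,"wy":0,"wz":0},{"dx":0.4,"dy":0,"dz":0,"wx":0,"wy":0,"wz":0},{"dx":0,"dy":0,"dz":0,"wx":0,"wy":0,"wz":0},{"dx":0,"dy":0,"dz":0,"wx":0,"wy":0,"wz":0}]'

```text
time_s: 4.87
tcp_pos: [0.5044, -0.0863, 0.0258]
eef_rot: [-6.3, 89.8, 9.4]
contact_force: [-0.5, 0.8, -0.3]
gripper_width: 0.0005
```

```bash
python3 -c "
from h import *
go([-.14,-.112,.016])
p,d=cap('scene','s5')
p=p[130:300,200:400];cv2.imwrite('pics/s5.png',cv2.resize(p[:,:,::-1],None,fx=3.5,fy=3.5,interpolation=2))
"
```

```text
t 4.8667 tcp [ 0.5044 -0.0863  0.0258] fix [-0.138  -0.1128  0.0138] tips z over plate 0.0028 F [-0.5  0.8 -0.3] w 0.0004979400279794963
toolyaw 0.2743 tilt [-1.    -0.     0.004]
shares [-0.11  0.04 -0.1 ]
```

View pics/s5.png

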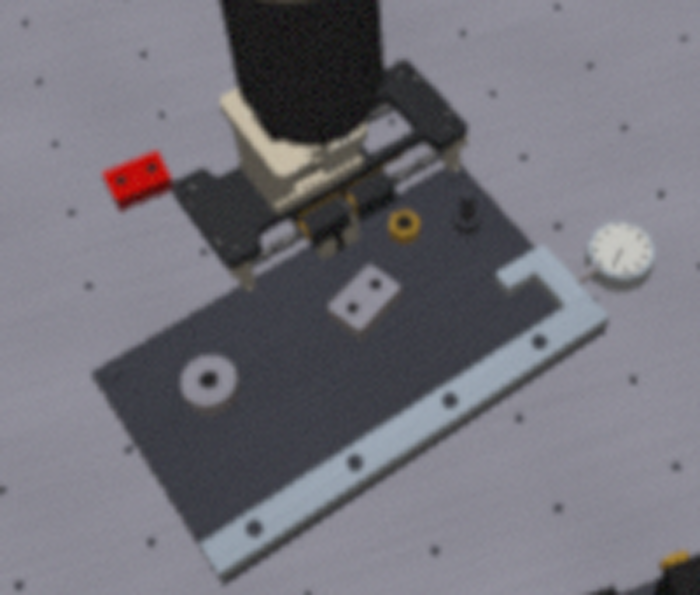

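Emit:
arm_command --plan '[{"dx":-0.12,"dy":0,"dz":0.3,"wx":0,"wy":0,"wz":0},{"dx":0,"dy":0,"dz":0.4,"wx":0,"wy":0,"wz":0},{"dx":0,"dy":0,"dz":0.4,"wx":0,"wy":0,"wz":0},{"dx":0,"dy":0,"dz":0.4,"wx":0,"wy":0,"wz":0},{"dx":0,"dy":0,"dz":0.4,"wx":0,"wy":0,"wz":0},{"dx":0,"dy":0,"dz":0.4,"wx":0,"wy":0,"wz":0},{"dx":0,"dy":0,"dz":0.4,"wx":0,"wy":0,"wz":0},{"dx":0,"dy":0,"dz":0,"wx":0,"wy":0,"wz":0}]'

```text
time_s: 5.58
tcp_pos: [0.564, -0.0695, 0.0299]
eef_rot: [-14.1, 89.6, 1.7]
contact_force: [1.0, -0.1, 0.3]
gripper_width: 0.0005
```

```bash
cat >> h.py <<'E'
def look(n):
    p,d=cap('scene',n); p=p[130:300,200:400];cv2.imwrite('pics/'+n+'.png',cv2.resize(p[:,:,::-1],None,fx=3.5,fy=3.5,interpolation=2))
E
python3 -c "
from h import *
go([-.0415,-.112,.016]);look('s6')
"
```

```text
t 5.5833 tcp [ 0.564  -0.0695  0.0299] fix [-0.076  -0.1127  0.0179] tips z over plate 0.0069 F [ 1.  -0.1  0.3] w 0.0005462827511374603
toolyaw 0.2758 tilt [-1.    -0.002  0.006]
shares [0.1  0.03 1.72]
```

View pics/s6.png

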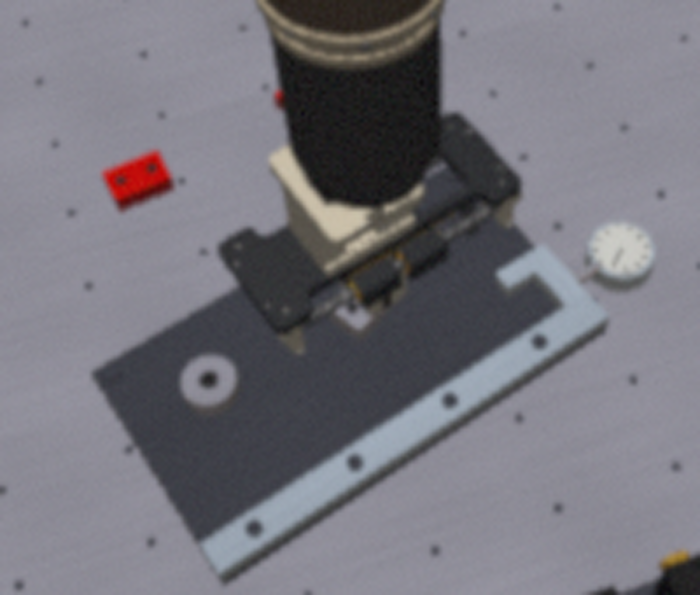

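```bash
python3 -c "
import cv2
from h import *
p=cv2.imread('pics/s6.png')[220:380,280:480];cv2.imwrite('pics/s6c.png',cv2.resize(p,None,fx=4,fy=3.7,interpolation=2))
k=K('scene')
for u,v in [(360,330),(335,310),(374,318)]: print(fx(onplane('scene',(200+u/3.5,130+v/3.5),.03,k)).round(4))
for u,v in [(370,265),(400,286),(360,333),(329,305)]: print(fx(onplane('scene',(200+u/3.5,130+v/3.5),.03,k)).round(4))
# tip position
for y in(-.02,.02): u=proj('scene',wd([-.076,-.1127+y,.007]),k); print(3.5*(u[0]-200),3.5*(u[1]-130))
"
```

```text
[-0.0691 -0.134   0.018 ]
[-0.0936 -0.1397  0.018 ]
[-0.0714 -0.1202  0.018 ]
[-0.1109 -0.0973  0.018 ]
[-0.0827 -0.0894  0.018 ]
[-0.067  -0.1354  0.018 ]
[-0.0997 -0.141   0.018 ]
357.0773140166614 329.56959704876584
401.83155026984093 302.0760759570571
```

View pics/s6c.png

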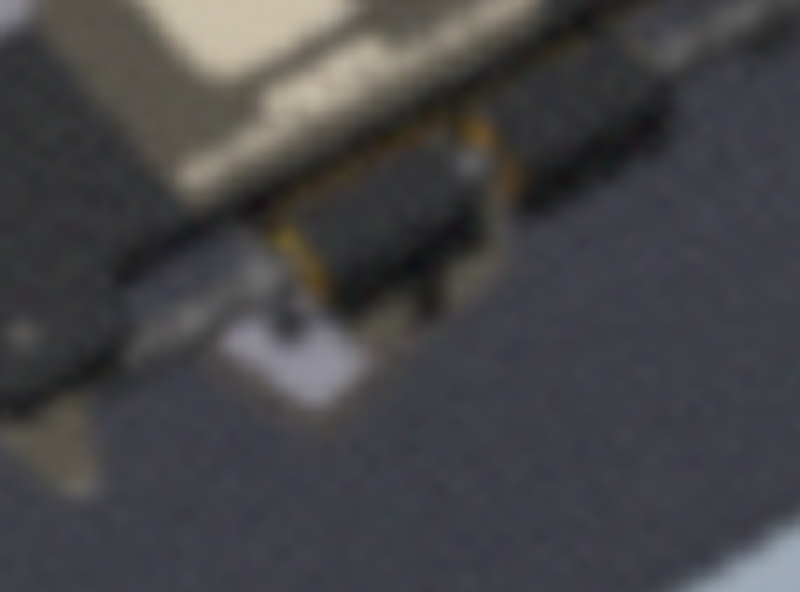

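```bash
cat >> h.py <<'E'
def cloud(cam):
    p,d=r.capture(cam); f,cx,cy,R,t=K(cam); v,u=np.mgrid[:400,:640]
    X=np.stack([(u-cx)/f*d,(v-cy)/f*d,d],-1)-t; W=X@R
    c,s=np.cos(A),np.sin(A); D=W-C; F=np.stack([c*D[...,0]+s*D[...,1],-s*D[...,0]+c*D[...,1],D[...,2]],-1)
    F[d==0]=np.nan; return p,d,F
E
python3 -c "
from h import *
p,d,F=cloud('scene')
np.set_printoptions(linewidth=200)
print('plate z',np.nanmedian(F[235:245,290:300,2]), F[240,290])
print('row col: x y z mm')
for v in range(208,228,2):
  print(v,' '.join('%d,%d,%d'%tuple((F[v,u]*1000).round()) for u in range(292,322,3)))
"

```

```text
plate z -3.151499114540171e-05 [-0.0586119  -0.18098597  0.00119854]
row col: x y z mmTraceback (most recent call last):
  File "<string>", line 8, in <module>
    print(v,' '.join('%d,%d,%d'%tuple((F[v,u]*1000).round()) for u in range(292,322,3)))
            ~~~~~~~~^^^^^^^^^^^^^^^^^^^^^^^^^^^^^^^^^^^^^^^^^^^^^^^^^^^^^^^^^^^^^^^^^^^
  File "<string>", line 8, in <genexpr>
    print(v,' '.join('%d,%d,%d'%tuple((F[v,u]*1000).round()) for u in range(292,322,3)))
                     ~~~~~~~~~~^~~~~~~~~~~~~~~~~~~~~~~~~~~~~
ValueError: cannot convert float NaN to integer
```

```bash
python3 -c "
from h import *
p,d,F=cloud('scene')
for v in range(206,230,2):
  print(v,' '.join('%4.0f,%4.0f,%3.0f|'%tuple((F[v,u]*1000)) for u in range(292,322,3)))
"

```

```text
206  -57,-162,149|  -54,-156,147|  -54,-149,141|  -53,-142,135|  -55,-133,124|  -52,-127,123|  -47,-122,125|  -45,-116,121|  -43,-108,117|  -41,-102,114|
208  -57,-163,142|  -55,-157,139|  -52,-151,137|  -54,-142,125|  -52,-136,122|  -46,-131,125|  -43,-125,123|  -41,-118,120|  -45,-108,105|  -40,-102,106|
210  -53,-165,141|  -54,-158,132|  -63,-146,108|  -50,-145,125|  -47,-139,123|  -42,-134,125|  -40,-127,120|  -40,-119,113|  -93, -77,  1|  -90, -70, -2|
212 -124,-133,  2| -123,-125, -4|  -64,-146, 98|  -48,-146,120|  -42,-142,125|  -41,-135,119|  -41,-127,111|  -66,-103, 53|  -88, -81,  1|  -84, -74,  0|
214 -119,-136,  2|  -54,-159,116|  -49,-154,118|  -47,-148,114|  -41,-143,117|  -40,-136,112|  -68,-111, 48|  -67,-103, 41|  -83, -84,  1|  -78, -78,  1|
216  -55,-167,112|  -50,-162,115|  -47,-156,114|  -92,-124, 17|  -40,-144,112|  -68,-121, 48|  -69,-111, 36|  -82, -95,  3|  -79, -87, -1|  -73, -81,  1|
218  -49,-170,115|  -96,-141, 19|  -92,-134, 17|  -87,-128, 19|  -70,-128, 42|  -67,-121, 40|  -78,-107, 10|  -78, -97, -0|  -73, -91,  0|  -69, -85,  0|
220 -106,-145, -2|  -95,-142, 11|  -86,-138, 19|  -82,-131, 19|  -79,-124, 16|  -76,-117, 13|  -78,-107, -1|  -74,-100, -2|  -69, -94, -0|  -64, -88,  0|
222 -100,-149,  0|  -95,-142,  1|  -83,-140, 15|  -78,-134, 16|  -74,-127, 16|  -75,-118,  4|  -72,-111,  1|  -67,-105,  2|  -64, -98, -0|  -58, -92,  1|
224  -93,-153,  4|  -91,-145, -2|  -85,-140,  2|  -76,-136, 12|  -71,-130, 12|  -72,-120,  0|  -68,-114, -1|  -62,-108,  3|  -58,-102,  2|  -53, -96,  3|
226  -89,-155,  1|  -87,-148, -3|  -81,-143,  1|  -77,-136, -0|  -72,-130, -0|  -67,-124,  1|  -62,-117,  1|  -58,-111,  0|  -54,-104, -1|  -50, -98, -1|
228  -85,-158,  0|  -80,-152,  1|  -77,-145, -2|  -72,-139, -1|  -67,-133,  1|  -62,-127,  1|  -58,-121,  1|  -53,-115,  2|  -48,-108,  2|  -45,-101, -0|
```

```bash
python3 -c "
from h import *
st(); print(r.tcp_to_tips)
p,d,F=cloud('scene')
for v in range(204,224):
  print(v,' '.join('%3.0f,%4.0f,%2.0f|'%tuple((F[v,u]*1000)) for u in range(298,324,2)))
q=p[195:235,280:335];cv2.imwrite('pics/z7.png',cv2.resize(q[:,:,::-1],None,fx=14,fy=14,interpolation=0))
"

```

```text
t 5.7333 tcp [ 0.5616 -0.07    0.0295] fix [-0.0785 -0.1125  0.0175] tips z over plate 0.0065 F [ 0.4 -0.6 -0.5] w 0.0007035735026700964
toolyaw 0.2749 tilt [-1.    -0.001  0.005]
0.011
204 -55,-148,146| -55,-143,143| -54,-139,140| -54,-133,134| -56,-127,126| -55,-122,123| -51,-119,125| -53,-113,117| -51,-109,115| -44,-107,123| -41,-104,124| -41, -98,118| -41, -93,114|
205 -55,-148,142| -55,-143,139| -54,-139,135| -57,-132,125| -55,-128,123| -53,-124,123| -50,-120,123| -46,-117,125| -49,-110,115| -44,-108,120| -41,-104,120| -41, -99,115| -41, -93,110|
206 -53,-149,142| -55,-143,134| -57,-137,125| -55,-133,125| -52,-130,125| -49,-126,125| -48,-122,123| -44,-118,124| -47,-111,114| -43,-108,116| -40,-105,117| -41, -99,111| -41, -93,105|
207 -54,-150,138| -56,-143,129| -56,-138,123| -53,-135,124| -51,-131,123| -48,-127,123| -46,-123,123| -42,-120,124| -70, -98,67| -44,-108,110| -42,-104,110| -40,-100,108| -91, -59, 1|
208 -54,-150,133| -56,-144,124| -54,-139,123| -52,-135,122| -48,-132,124| -46,-128,122| -44,-124,122| -41,-121,122| -68, -99,65| -45,-108,104| -42,-104,106| -92, -65, 1| -9
[... 1958 characters left out ...]
 -80,-0|
220 -87,-137,18| -83,-133,19| -80,-130,20| -79,-124,16| -75,-120,17| -77,-114, 8| -78,-107, 0| -76,-102,-3| -71, -99, 0| -68, -94, 0| -65, -90, 0| -63, -86,-0| -60, -81,-0|
221 -83,-139,20| -81,-135,19| -78,-130,18| -75,-126,18| -73,-122,16| -77,-114, 2| -76,-109,-1| -71,-105, 1| -68,-101, 1| -66, -96,-1| -63, -91,-1| -60, -88,-0| -57, -84, 1|
222 -86,-138,10| -80,-136,16| -76,-132,19| -72,-128,19| -75,-121, 9| -75,-115, 1| -72,-111, 0| -70,-106,-1| -67,-102, 0| -63, -98, 2| -60, -94, 0| -58, -89,-1| -55, -85,-0|
223 -84,-140, 8| -78,-137,15| -74,-134,18| -73,-128,14| -74,-122, 5| -72,-117, 2| -71,-112,-2| -67,-108,-0| -66,-103,-3| -61,-100, 0| -58, -95, 1| -55, -91, 0| -53, -86,-1|
```

View pics/z7.png

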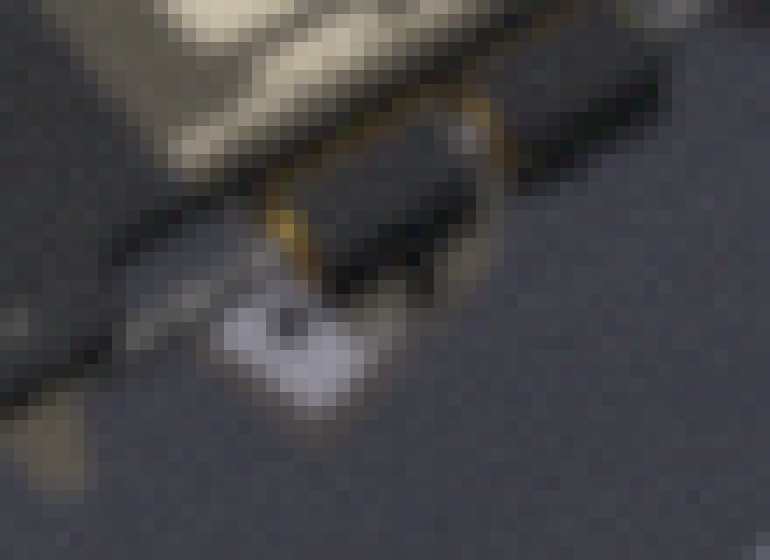

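```bash
python3 -c "
from h import *
k=K('scene'); f=lambda q:[round(float(3.5*(a-b)),0) for a,b in zip(proj('scene',wd(q),k),(200,130))]
for z in(.003,.02,.03,.04): print(z,[f([-.138+.0095,-.1128+y,z]) for y in(-.01,.01)])
cv2.imwrite('pics/s5c.png',cv2.resize(cv2.imread('pics/s5.png')[170:330,250:450],None,fx=4,fy=3.7,interpolation=2))
"
```

```text
0.003 [[330.0, 276.0], [352.0, 263.0]]
0.02 [[328.0, 264.0], [351.0, 251.0]]
0.03 [[327.0, 257.0], [350.0, 244.0]]
0.04 [[326.0, 250.0], [349.0, 237.0]]
```

View pics/s5c.png

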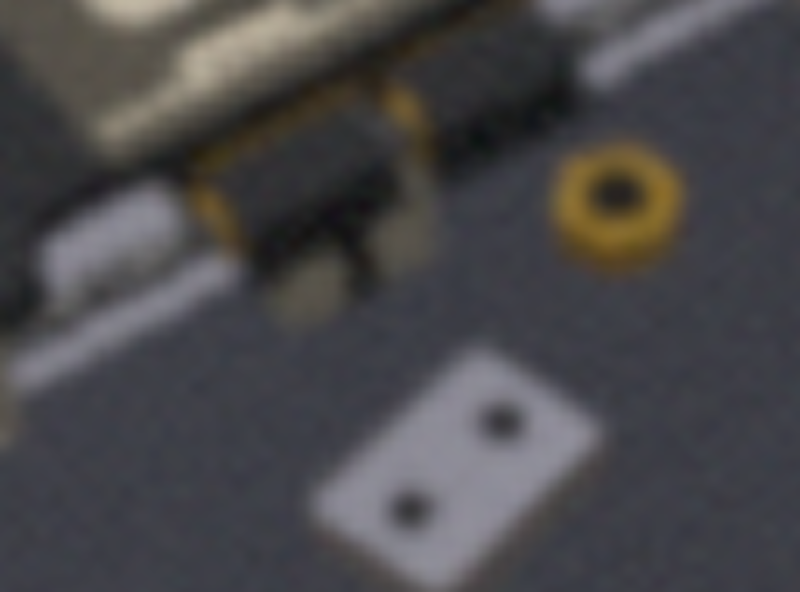

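```bash
python3 -c "
from h import *
p,d,F=cloud('scene')
for v in range(218,234,2):
  print(v,' '.join('%3.0f,%4.0f,%2.0f|'%tuple((F[v,u]*1000)) for u in range(276,292,2)))
for v in range(178,200,2):
  print(v,' '.join('%3.0f,%4.0f,%2.0f|'%tuple((F[v,u]*1000)) for u in range(334,352,2)))
st()
"

```

```text
218 -54,-206,145| -53,-202,142| -50,-198,142| -48,-194,141| -45,-191,142| -43,-187,142| -42,-183,140| -51,-174,117|
220 -51,-208,143| -49,-204,141| -46,-201,142| -43,-197,143| -41,-194,142| -40,-189,139| -49,-181,117| -48,-177,115|
222 -51,-209,134| -44,-207,143| -42,-203,142| -40,-200,141| -42,-194,133| -49,-187,114| -106,-157,-0| -103,-153,-0|
224 -118,-186, 2| -44,-208,134| -41,-205,135| -40,-200,132| -41,-195,125| -105,-164,-1| -101,-160,-0| -97,-156, 1|
226 -114,-189, 0| -111,-184,-0| -41,-206,128| -41,-201,123| -41,-197,119| -100,-167,-2| -96,-163,-1| -93,-159, 1|
228 -110,-192,-1| -106,-187,-0| -103,-183, 0| -45,-200,106| -41,-197,110| -94,-171, 1| -91,-167, 1| -89,-162,-3|
230 -104,-195, 1| -103,-190,-3| -98,-186, 1| -95,-182,-0| -41,-198,101| -89,-174, 0| -86,-170, 0| -83,-166, 1|
232 -98,-198, 2| -97,-193,-1| -93,-190, 1| -90,-185, 1| -87,-181, 1| -84,-177, 0| -80,-173, 2| -78,-169, 1|
178 -69, -39,142| -65, -36,144| -64, -31,141| -61, -27,142| -57, -24,143| -55, -19,141| -53, -15,140| -133,  61,-11| -129,  65,-8|
180 -64, -42,142| -60, -39,144| -60, -33,139| -56, -30,141| 
[... 704 characters left out ...]
,  36,-11| -98,  41,-12|
192 -50, -52,117| -49, -46,113| -106,   5,-1| -103,  10,-1| -44, -32,107| -41, -29,108| -99,  28,-11| -95,  32,-10| -91,  36,-9|
194 -48, -53,112| -97,  -8,12| -100,   0, 2| -98,   6,-1| -93,   9, 1| -90,  14, 1| -88,  19, 0| -88,  27,-8| -87,  33,-12|
196 -99, -14, 6| -99,  -7,-0| -96,  -2,-2| -91,   1, 1| -88,   5, 2| -85,  10, 0| -83,  15,-1| -79,  19, 0| -82,  29,-11|
198 -96, -16, 1| -94, -10,-2| -89,  -8, 2| -87,  -2,-1| -83,   1, 2| -80,   6, 1| -77,  11, 0| -75,  16,-1| -71,  19, 1|
t 5.8333 tcp [ 0.5613 -0.0701  0.0297] fix [-0.0788 -0.1126  0.0177] tips z over plate 0.0067 F [-0.7  0.1  0.5] w 0.0003731932989491912
toolyaw 0.2749 tilt [-1.    -0.001  0.005]
```

The depth image shows the fingertips about 30 mm above the plate, although the reported pose puts them at about 7 mm. They passed over the block without touching it, and it hasn't moved. x and y agree with the camera. So the reported z reads about 25 mm low. I'll back out and descend using the camera height and the force reading.

Emit:
arm_command --plan '[{"dx":0,"dy":0.1,"dz":-0.6,"wx":0,"wy":0,"wz":0},{"dx":0,"dy":0.1,"dz":-0.6,"wx":0,"wy":0,"wz":0},{"dx":0,"dy":0,"dz":-0.6,"wx":0,"wy":0,"wz":0},{"dx":0,"dy":0,"dz":-0.6,"wx":0,"wy":0,"wz":0},{"dx":0,"dy":0,"dz":-0.6,"wx":0,"wy":0,"wz":0},{"dx":0,"dy":0,"dz":0,"wx":0,"wy":0,"wz":0},{"dx":0,"dy":0,"dz":0,"wx":0,"wy":0,"wz":0}]'

```text
time_s: 6.42
tcp_pos: [0.4956, -0.0841, 0.0297]
eef_rot: [-9.9, 89.7, 5.8]
contact_force: [0.9, 0.3, 0.3]
gripper_width: 0.0006
```

```bash
cat >> h.py <<'E'
def tip(n=None):
    s,R=st(); f=fx(s['tcp_pos']); p,d,F=cloud('scene')
    m=(abs(F[...,0]-f[0])<.014)&(abs(F[...,1]-f[1])<.02)&(F[...,2]>.002)&(F[...,2]<.09)
    q=np.sort(F[m][:,2]); print('low finger z',q[:12].round(3))
    m=(abs(F[...,0]-f[0])<.045)&(abs(F[...,1]-f[1])<.1)&(abs(F[...,1]-f[1])>.075)&(F[...,2]>.06)&(F[...,2]<.2)
    print('prong low',np.sort(F[m][:,2])[:5].round(3),'body top',np.percentile(F[m][:,2],90).round(3))
E
python3 -c "
from h import *
go([-.14,-.108,-.006]);tip()
"
```

```text
t 6.4167 tcp [ 0.4956 -0.0841  0.0297] fix [-0.1458 -0.1082  0.0177] tips z over plate 0.0067 F [0.9 0.3 0.3] w 0.0006081642093748018
toolyaw 0.274 tilt [-1.    -0.001  0.004]
shares [1.19 0.01 0.28]
t 6.4167 tcp [ 0.4956 -0.0841  0.0297] fix [-0.1458 -0.1082  0.0177] tips z over plate 0.0067 F [0.9 0.3 0.3] w 0.0006081642093748018
toolyaw 0.274 tilt [-1.    -0.001  0.004]
low finger z [0.002 0.002 0.002 0.002 0.002 0.003 0.003 0.003 0.003 0.003 0.003 0.004]
prong low [0.1   0.1   0.101 0.101 0.102] body top 0.144
```

Emit:
arm_command --plan '[{"dx":0.35,"dy":0,"dz":0.15,"wx":0,"wy":0,"wz":0},{"dx":0.35,"dy":0,"dz":0,"wx":0,"wy":0,"wz":0},{"dx":0,"dy":0,"dz":0,"wx":0,"wy":0,"wz":0},{"dx":0,"dy":0,"dz":0,"wx":0,"wy":0,"wz":0}]'

```text
time_s: 6.8
tcp_pos: [0.5006, -0.0827, 0.0144]
eef_rot: [-9.4, 89.7, 6.3]
contact_force: [-0.4, 0.2, 0.5]
gripper_width: 0.0007
```

```bash
python3 -c "
from h import *
tip();look('s8')
"
```

```text
t 6.8 tcp [ 0.5006 -0.0827  0.0144] fix [-0.1406 -0.1083  0.0024] tips z over plate -0.0086 F [-0.4  0.2  0.5] w 0.0007254709260705646
toolyaw 0.2743 tilt [-1.    -0.001  0.006]
low finger z [0.002 0.002 0.003 0.003 0.003 0.003 0.003 0.003 0.003 0.004 0.02  0.023]
prong low [0.084 0.085 0.085 0.086 0.086] body top 0.128
```

View pics/s8.png

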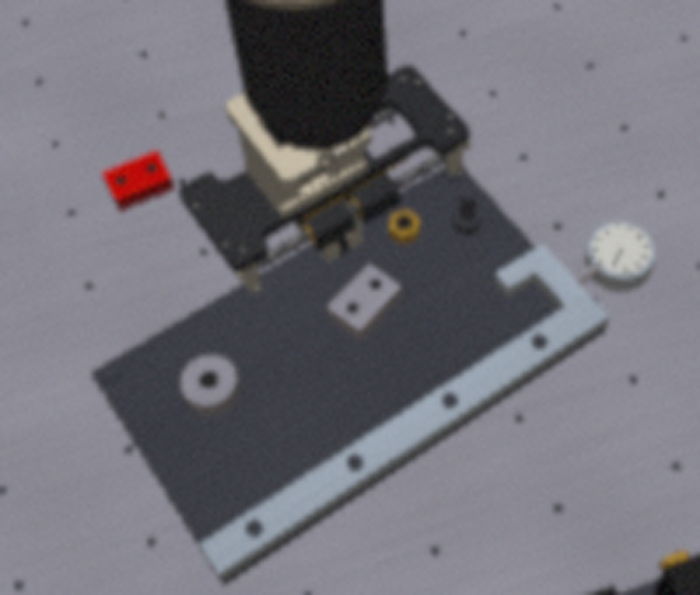

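Emit:
arm_command --plan '[{"dx":0.2,"dy":0,"dz":0,"wx":0,"wy":0,"wz":0},{"dx":0.15,"dy":0,"dz":0,"wx":0,"wy":0,"wz":0},{"dx":0,"dy":0,"dz":0,"wx":0,"wy":0,"wz":0},{"dx":0,"dy":0,"dz":0,"wx":0,"wy":0,"wz":0}]'

```text
time_s: 7.23
tcp_pos: [0.5007, -0.0826, 0.0067]
eef_rot: [-9.5, 89.7, 6.3]
contact_force: [0.7, 0.9, 0.9]
gripper_width: 0.0005
```

```bash
python3 -c "
from h import *
tip()
"
```

```text
t 7.2333 tcp [ 0.5007 -0.0826  0.0067] fix [-0.1405 -0.1083 -0.0053] tips z over plate -0.0163 F [0.7 0.9 0.9] w 0.0005041686012884758
toolyaw 0.2743 tilt [-1.    -0.001  0.006]
low finger z [0.002 0.002 0.002 0.002 0.002 0.002 0.002 0.003 0.003 0.003 0.003 0.003]
prong low [0.078 0.078 0.079 0.08  0.081] body top 0.121
```

Emit:
arm_command --plan '[{"dx":0,"dy":0,"dz":0.3,"wx":0,"wy":0,"wz":0},{"dx":0,"dy":0,"dz":0.3,"wx":0,"wy":0,"wz":0},{"dx":0,"dy":0,"dz":0.3,"wx":0,"wy":0,"wz":0},{"dx":0,"dy":0,"dz":0.3,"wx":0,"wy":0,"wz":0},{"dx":0,"dy":0,"dz":0.3,"wx":0,"wy":0,"wz":0},{"dx":0,"dy":0,"dz":0,"wx":0,"wy":0,"wz":0}]'

```text
time_s: 7.78
tcp_pos: [0.5329, -0.0736, 0.0073]
eef_rot: [-9.2, 89.7, 6.5]
contact_force: [1.3, -0.4, -1.3]
gripper_width: 0.0005
```

```bash
python3 -c "
from h import *
tip();look('s9')
"
```

```text
t 7.7833 tcp [ 0.5329 -0.0736  0.0073] fix [-0.1071 -0.1082 -0.0047] tips z over plate -0.0157 F [ 1.3 -0.4 -1.3] w 0.0005084575962423203
toolyaw 0.2744 tilt [-1.    -0.001  0.006]
low finger z [0.002 0.003 0.003 0.015 0.015 0.016 0.016 0.016 0.017 0.017 0.017 0.017]
prong low [0.077 0.079 0.079 0.079 0.08 ] body top 0.121
```

View pics/s9.png

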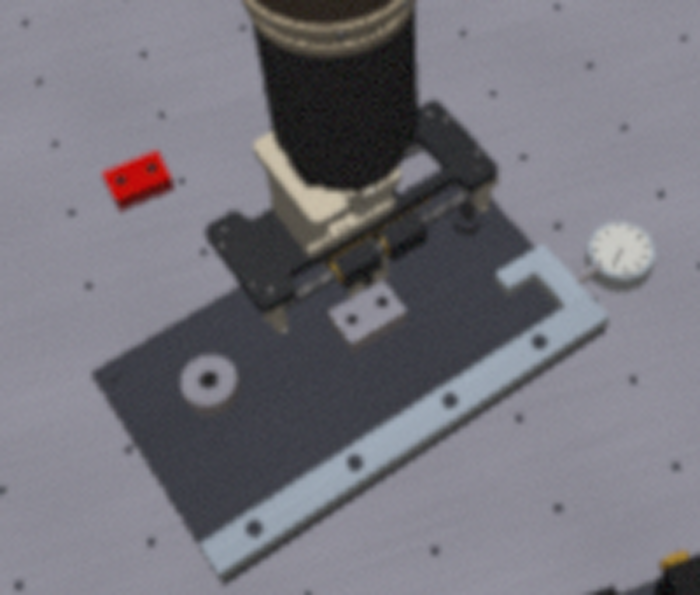

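```bash
cat >> h.py <<'E'
def blk(x0=-.13,x1=.0,y0=-.2,y1=.0):
    # bright top surface points at z~18mm
    p,d,F=cloud('scene'); g=p.astype(int); 
    m=(F[...,0]>x0)&(F[...,0]<x1)&(F[...,1]>y0)&(F[...,1]<y1)&(abs(F[...,2]-.018)<.006)&(g.mean(-1)>115)&(g.max(-1)-g.min(-1)<40)
    m=cv2.morphologyEx(m.astype(np.uint8),cv2.MORPH_CLOSE,np.ones((3,3)))
    n,l,s,c=cv2.connectedComponentsWithStats(m); 
    if n<2: print('none');return
    i=1+np.argmax(s[1:,4]); v,u=np.nonzero(l==i); k=K('scene')
    P=np.array([fx(onplane('scene',(a,b),.030,k))[:2] for a,b in zip(u,v)])*1000
    print('n',len(P)); rr=cv2.minAreaRect(P.astype(np.float32)); print('rect',np.round(rr[0],1),np.round(rr[1],1),round(rr[2],1)); print('ext',P.min(0).round(1),P.max(0).round(1))
E
python3 -c "
from h import *
blk()
"
```

```text
n 175
rect [ -81.3 -121.3] [46.5 31.6] 89.3
ext [ -97.1 -144.7] [-65.3 -98.1]
```

The block is now parallel to the rail, within about 1 degree, and its centre is at (-81,-121) mm in the corner frame. I'll re-centre the pusher on it and keep going.

Emit:
arm_command --plan '[{"dx":0.02,"dy":0,"dz":-0.3,"wx":0,"wy":0,"wz":0},{"dx":0,"dy":-0.35,"dz":0,"wx":0,"wy":0,"wz":0},{"dx":0,"dy":-0.3,"dz":0,"wx":0,"wy":0,"wz":0},{"dx":0,"dy":0,"dz":0.3,"wx":0,"wy":0,"wz":0},{"dx":0,"dy":0,"dz":0.35,"wx":0,"wy":0,"wz":0},{"dx":0,"dy":0,"dz":0.35,"wx":0,"wy":0,"wz":0},{"dx":0,"dy":0,"dz":0.35,"wx":0,"wy":0,"wz":0},{"dx":0,"dy":0,"dz":0.35,"wx":0,"wy":0,"wz":0},{"dx":0,"dy":0,"dz":0.35,"wx":0,"wy":0,"wz":0},{"dx":0,"dy":0,"dz":0.35,"wx":0,"wy":0,"wz":0},{"dx":0,"dy":0,"dz":0,"wx":0,"wy":0,"wz":0}]'

```text
time_s: 8.85
tcp_pos: [0.5783, -0.076, 0.0067]
eef_rot: [-11.2, 89.8, 4.5]
contact_force: [-0.3, -1.1, 0.9]
gripper_width: 0.0004
```

```bash
python3 -c "
from h import *
tip();blk()
"
```

```text
t 8.85 tcp [ 0.5783 -0.076   0.0067] fix [-0.064  -0.1228 -0.0053] tips z over plate -0.0163 F [-0.3 -1.1  0.9] w 0.0004278123335114
toolyaw 0.2731 tilt [-1.    -0.001  0.003]
low finger z [0.002 0.013 0.016 0.016 0.016 0.016 0.016 0.017 0.017 0.017 0.017 0.017]
prong low [0.078 0.079 0.079 0.08  0.08 ] body top 0.121
n 199
rect [ -37.5 -122. ] [46.9 31.5] 89.9
ext [ -53.3 -145.5] [-21.7 -98.6]
```

Emit:
arm_command --plan '[{"dx":0,"dy":0,"dz":0.25,"wx":0,"wy":0,"wz":0},{"dx":0,"dy":0,"dz":0.25,"wx":0,"wy":0,"wz":0},{"dx":0,"dy":0,"dz":0.2,"wx":0,"wy":0,"wz":0},{"dx":0,"dy":0,"dz":0.15,"wx":0,"wy":0,"wz":0},{"dx":0,"dy":0,"dz":0.1,"wx":0,"wy":0,"wz":0}]'

```text
time_s: 9.37
tcp_pos: [0.5952, -0.0708, 0.0064]
eef_rot: [32.3, 90.0, 47.9]
contact_force: [-2.0, 0.6, 0.7]
gripper_width: 0.001
```

```bash
python3 -c "
from h import *
st();blk()
"
```

```text
t 9.3667 tcp [ 0.5952 -0.0708  0.0064] fix [-0.0464 -0.1224 -0.0056] tips z over plate -0.0166 F [-2.   0.6  0.7] w 0.0009700695469477917
toolyaw 0.2723 tilt [-1.  0.  0.]
n 228
rect [ -17.3 -123.5] [37.1 50.2] 0.8
ext [ -35.7 -148.3] [  1.6 -98.2]
```

Close to the rail now (the rail top is merging into the mask). I'll press gently until the force rises.

Emit:
arm_command --plan '[{"dx":0,"dy":0,"dz":0.12,"wx":0,"wy":0,"wz":0},{"dx":0,"dy":0,"dz":0.12,"wx":0,"wy":0,"wz":0},{"dx":0,"dy":0,"dz":0.12,"wx":0,"wy":0,"wz":0},{"dx":0,"dy":0,"dz":0.12,"wx":0,"wy":0,"wz":0}]'

```text
time_s: 9.75
tcp_pos: [0.5985, -0.0699, 0.0056]
eef_rot: [173.5, 89.3, -171.0]
contact_force: [-8.2, -2.6, 5.4]
gripper_width: 0.0005
```

```bash
python3 -c "
from h import *
st();look('s10')
"
```

```text
t 9.75 tcp [ 0.5985 -0.0699  0.0056] fix [-0.0429 -0.1225 -0.0064] tips z over plate -0.0174 F [-8.2 -2.6  5.4] w 0.0004783783919650269
toolyaw 0.271 tilt [-1.     0.001 -0.012]
```

View pics/s10.png

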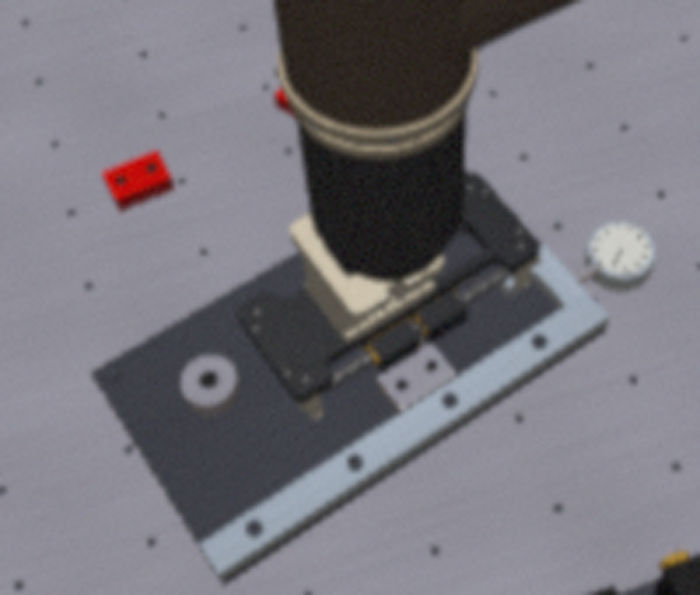

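Emit:
arm_command --plan '[{"dx":0,"dy":0,"dz":0,"wx":0,"wy":0,"wz":0},{"dx":0,"dy":0,"dz":-0.3,"wx":-0.03,"wy":-0.1,"wz":0},{"dx":0,"dy":0,"dz":-0.3,"wx":0,"wy":0,"wz":0},{"dx":0,"dy":-0.5,"dz":0,"wx":0,"wy":0,"wz":0},{"dx":0,"dy":-0.6,"dz":0,"wx":0,"wy":0,"wz":0},{"dx":0,"dy":-0.6,"dz":0,"wx":0,"wy":0,"wz":0},{"dx":0,"dy":-0.6,"dz":0,"wx":0,"wy":0,"wz":0},{"dx":0,"dy":-0.5,"dz":0,"wx":0,"wy":0,"wz":0},{"dx":0,"dy":0,"dz":0,"wx":0,"wy":0,"wz":0},{"dx":0,"dy":0,"dz":0,"wx":0,"wy":0,"wz":0}]'

```text
time_s: 10.63
tcp_pos: [0.605, -0.1341, 0.0064]
eef_rot: [10.6, 89.9, 26.2]
contact_force: [0.1, 1.0, -0.6]
gripper_width: 0.0006
```

```bash
python3 -c "
from h import *
tip();go([-.017,-.184,-.006]);blk();look('s11')
"
```

```text
t 10.6333 tcp [ 0.605  -0.1341  0.0064] fix [-0.0541 -0.1861 -0.0056] tips z over plate -0.0166 F [ 0.1  1.  -0.6] w 0.0006339505621831261
toolyaw 0.2731 tilt [-1.     0.     0.002]
low finger z [0.002 0.003 0.003 0.008 0.014 0.014 0.016 0.016 0.016 0.017 0.017 0.018]
prong low [0.076 0.079 0.08  0.08  0.081] body top 0.12
t 10.6833 tcp [ 0.6049 -0.1341  0.0064] fix [-0.0541 -0.1859 -0.0056] tips z over plate -0.0166 F [-0.1 -0.3 -0.1] w 0.0006817521236033432
toolyaw 0.2733 tilt [-1.     0.     0.002]
shares [0.02 0.1  1.86]
n 224
rect [ -15.1 -122.1] [34.2 49.7] 0.8
ext [ -32.2 -146.8] [  2. -97.]
```

View pics/s11.png

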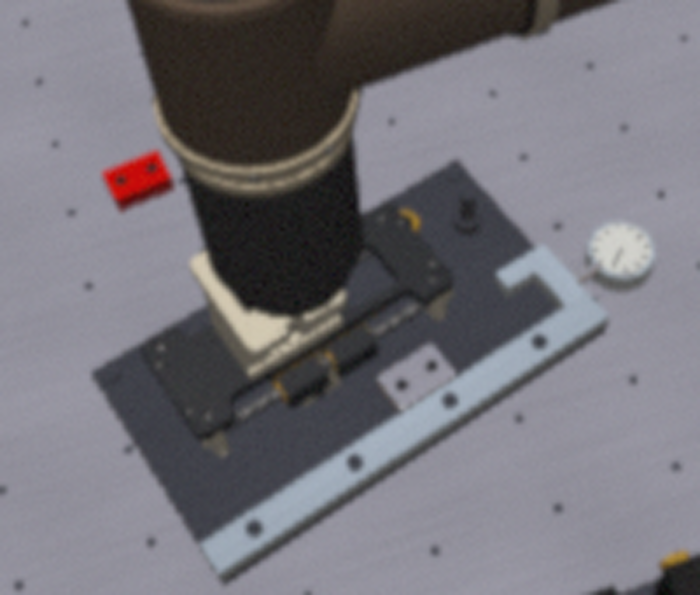

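The block lies flush, with its back edge at x ≈ -32 mm and its centre at y ≈ -122 mm. I'll move the pusher behind its -y end and start the slide.

Emit:
arm_command --plan '[{"dx":0,"dy":0,"dz":0.5,"wx":0,"wy":0,"wz":0},{"dx":0,"dy":0,"dz":0.5,"wx":0,"wy":0,"wz":0},{"dx":0,"dy":0,"dz":0.4,"wx":0,"wy":0,"wz":0},{"dx":0,"dy":0,"dz":0.2,"wx":0,"wy":0,"wz":0},{"dx":0,"dy":0,"dz":0,"wx":0,"wy":0,"wz":0},{"dx":0,"dy":0,"dz":0,"wx":0,"wy":0,"wz":0}]'

```text
time_s: 11.28
tcp_pos: [0.6396, -0.1212, 0.0065]
eef_rot: [8.8, 89.9, 24.7]
contact_force: [-0.8, -0.5, -0.4]
gripper_width: 0.0006
```

```bash
python3 -c "
from h import *
go([-.017,-.184,-.006]);blk();look('s12')
"
```

```text
t 11.2833 tcp [ 0.6396 -0.1212  0.0065] fix [-0.0172 -0.183  -0.0055] tips z over plate -0.0165 F [-0.8 -0.5 -0.4] w 0.0006173220354022659
toolyaw 0.2774 tilt [-1.     0.     0.002]
shares [ 0.03 -0.05  0.01]
n 88
rect [  -7.2 -123.5] [17.  49.9] 0.8
ext [ -15.7 -148.3] [  1.6 -98.6]
```

View pics/s12.png

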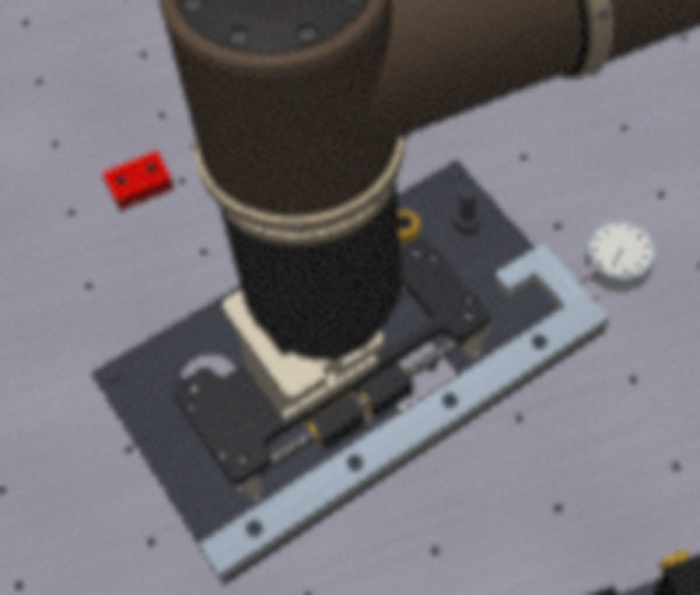

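Emit:
arm_command --plan '[{"dx":0,"dy":0.3,"dz":0,"wx":0.04,"wy":0,"wz":0},{"dx":0,"dy":0.35,"dz":0,"wx":0,"wy":0,"wz":0},{"dx":0,"dy":0.35,"dz":0,"wx":0,"wy":0,"wz":0},{"dx":0,"dy":0.35,"dz":0,"wx":0,"wy":0,"wz":0},{"dx":0,"dy":0.35,"dz":0,"wx":0,"wy":0,"wz":0},{"dx":0,"dy":0.35,"dz":0,"wx":0,"wy":0,"wz":0},{"dx":0,"dy":0,"dz":0,"wx":0,"wy":0,"wz":0}]'

```text
time_s: 11.97
tcp_pos: [0.6252, -0.0782, 0.0067]
eef_rot: [29.6, 89.9, 45.3]
contact_force: [0.3, 0.1, 0.5]
gripper_width: 0.0005
```

```bash
python3 -c "
from h import *
go([-.017,-.1,-.006]);blk();look('s13')
"
```

```text
t 11.9667 tcp [ 0.6252 -0.0782  0.0067] fix [-0.0195 -0.1376 -0.0053] tips z over plate -0.0163 F [0.3 0.1 0.5] w 0.0004727942874338089
toolyaw 0.2727 tilt [-1.     0.001  0.001]
shares [0.04 1.88 0.12]
n 72
rect [ -6.1 -97.6] [16.9 48.2] 5.1
ext [ -16.7 -121.1] [  1.8 -73.6]
```

View pics/s13.png

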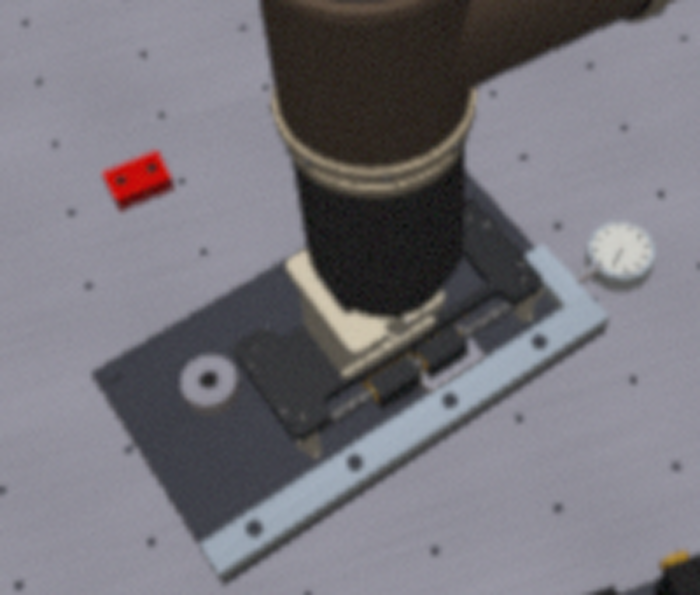

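```bash
python3 -c "
from h import *
p=cv2.imread('pics/s13.png')[290:410,350:520];cv2.imwrite('pics/s13c.png',cv2.resize(p,None,fx=4.6,fy=4.6,interpolation=2))
"
```

```text
(no output)
```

View pics/s13c.png

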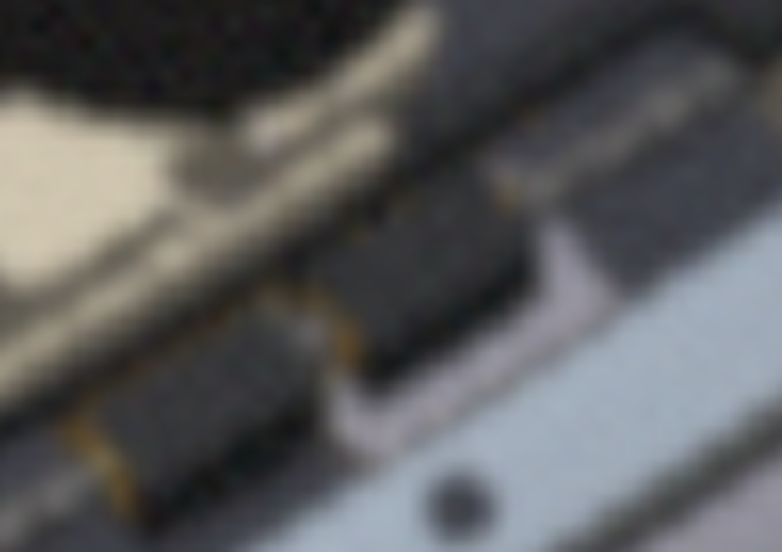

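The +y end has swung about 3 mm off the rail. I'll flush the block again from the -x side before pushing on.

Emit:
arm_command --plan '[{"dx":0,"dy":-0.4,"dz":0,"wx":0,"wy":0,"wz":0},{"dx":0,"dy":0,"dz":-0.6,"wx":0,"wy":0,"wz":0},{"dx":0,"dy":0,"dz":-0.6,"wx":0,"wy":0,"wz":0},{"dx":0,"dy":0,"dz":-0.6,"wx":0,"wy":0,"wz":0},{"dx":0,"dy":0,"dz":0,"wx":0,"wy":0,"wz":0},{"dx":0,"dy":0.6,"dz":0,"wx":0,"wy":0,"wz":0},{"dx":0,"dy":0.6,"dz":0,"wx":0,"wy":0,"wz":0},{"dx":0,"dy":0.6,"dz":0,"wx":0,"wy":0,"wz":0},{"dx":0,"dy":0.5,"dz":0,"wx":0,"wy":0,"wz":0},{"dx":0,"dy":0,"dz":0,"wx":0,"wy":0,"wz":0},{"dx":0,"dy":0,"dz":0,"wx":0,"wy":0,"wz":0}]'

```text
time_s: 12.98
tcp_pos: [0.5798, -0.0514, 0.007]
eef_rot: [-4.4, 89.8, 11.2]
contact_force: [0.6, -0.3, -0.4]
gripper_width: 0.0006
```

```bash
python3 -c "
from h import *
go([-.0425,-.096,-.006]);blk();look('s14')
"
```

```text
t 12.9833 tcp [ 0.5798 -0.0514  0.007 ] fix [-0.0559 -0.0996 -0.005 ] tips z over plate -0.016 F [ 0.6 -0.3 -0.4] w 0.0005954552039927662
toolyaw 0.2719 tilt [-1.    -0.     0.003]
shares [0.05 0.18 0.67]
n 225
rect [-15.6 -96.2] [34.4 54.3] 0.8
ext [ -32.6 -123.1] [  1.9 -68.8]
```

View pics/s14.png

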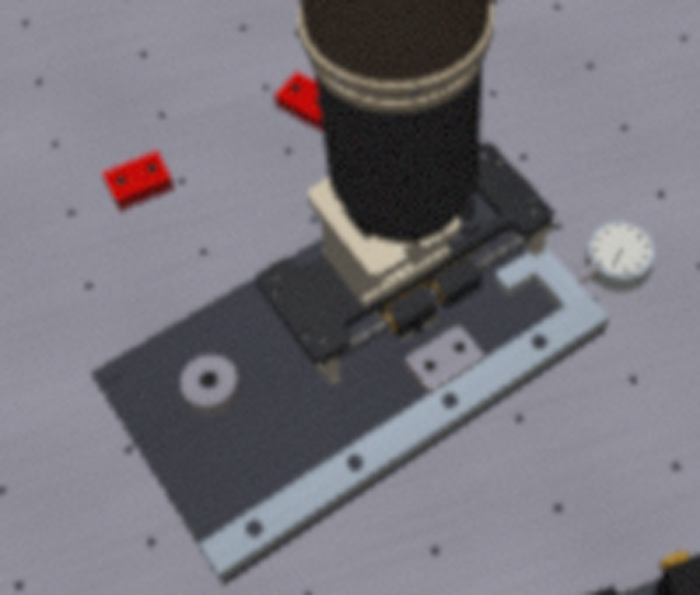

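The unobstructed view shows the block still flush: the back edge is at -32.6 mm with an angle of about 0.8°. So the earlier wedge was mostly an occlusion effect. I'll press once lightly and then go behind it again.

Emit:
arm_command --plan '[{"dx":0,"dy":0,"dz":0.25,"wx":0,"wy":0,"wz":0},{"dx":0,"dy":0,"dz":0.2,"wx":0,"wy":0,"wz":0},{"dx":0,"dy":0,"dz":0.12,"wx":0,"wy":0,"wz":0},{"dx":0,"dy":0,"dz":0.12,"wx":0,"wy":0,"wz":0},{"dx":0,"dy":0,"dz":0.12,"wx":0,"wy":0,"wz":0}]'

```text
time_s: 13.5
tcp_pos: [0.5928, -0.0491, 0.0061]
eef_rot: [175.9, 89.7, -168.7]
contact_force: [-9.4, -0.6, 5.1]
gripper_width: 0.0001
```

```bash
python3 -c "
from h import *
st()
"
```

```text
t 13.5 tcp [ 0.5928 -0.0491  0.0061] fix [-0.0428 -0.1008 -0.0059] tips z over plate -0.0169 F [-9.4 -0.6  5.1] w 7.58839019148173e-05
toolyaw 0.2696 tilt [-1.     0.    -0.006]
```

Emit:
arm_command --plan '[{"dx":0,"dy":0,"dz":-0.3,"wx":-0.05,"wy":-0.05,"wz":0},{"dx":0,"dy":0,"dz":-0.3,"wx":0,"wy":0,"wz":0},{"dx":0,"dy":-0.6,"dz":0,"wx":0,"wy":0,"wz":0},{"dx":0,"dy":-0.6,"dz":0,"wx":0,"wy":0,"wz":0},{"dx":0,"dy":-0.6,"dz":0,"wx":0,"wy":0,"wz":0},{"dx":0,"dy":-0.5,"dz":0,"wx":0,"wy":0,"wz":0},{"dx":0,"dy":0,"dz":0,"wx":0,"wy":0,"wz":0},{"dx":0,"dy":0,"dz":0,"wx":0,"wy":0,"wz":0}]'

```text
time_s: 14.17
tcp_pos: [0.595, -0.103, 0.0059]
eef_rot: [-22.2, 90.0, -6.6]
contact_force: [-0.1, -0.1, -0.8]
gripper_width: 0.0002
```

```bash
python3 -c "
from h import *
go([-.0165,-.147,-.006])
"
```

```text
t 14.1667 tcp [ 0.595  -0.103   0.0059] fix [-0.0553 -0.1534 -0.0061] tips z over plate -0.0171 F [-0.1 -0.1 -0.8] w 0.00015887318394985
toolyaw 0.2719 tilt [-1. -0.  0.]
shares [-0.    0.32  1.94]
```

Emit:
arm_command --plan '[{"dx":0,"dy":0,"dz":0.5,"wx":-0.03,"wy":0,"wz":0},{"dx":0,"dy":0,"dz":0.5,"wx":0,"wy":0,"wz":0},{"dx":0,"dy":0,"dz":0.45,"wx":0,"wy":0,"wz":0},{"dx":0,"dy":0,"dz":0.25,"wx":0,"wy":0,"wz":0},{"dx":0,"dy":0,"dz":0,"wx":0,"wy":0,"wz":0},{"dx":0,"dy":0.25,"dz":0.02,"wx":0,"wy":0,"wz":0},{"dx":0,"dy":0.3,"dz":0.02,"wx":0,"wy":0,"wz":0},{"dx":0,"dy":0.3,"dz":0.02,"wx":0,"wy":0,"wz":0},{"dx":0,"dy":0.3,"dz":0.02,"wx":0,"wy":0,"wz":0},{"dx":0,"dy":0.3,"dz":0.02,"wx":0,"wy":0,"wz":0},{"dx":0,"dy":0,"dz":0,"wx":0,"wy":0,"wz":0}]'

```text
time_s: 15.08
tcp_pos: [0.6245, -0.061, 0.0054]
eef_rot: [-153.9, 90.0, -138.2]
contact_force: [0.9, -0.7, -0.5]
gripper_width: 0.0001
```

```bash
python3 -c "
from h import *
go([-.0165,-.064,-.006]);blk();look('s15')
p=cv2.imread('pics/s15.png')[220:420,350:620];cv2.imwrite('pics/s15c.png',cv2.resize(p,None,fx=2.9,fy=2.9,interpolation=2))
"
```

```text
t 15.0833 tcp [ 0.6245 -0.061   0.0054] fix [-0.0155 -0.1209 -0.0066] tips z over plate -0.0176 F [ 0.9 -0.7 -0.5] w 0.00010750825836440802
toolyaw 0.2751 tilt [-1.    -0.    -0.001]
shares [-0.03  2.84 -0.05]
n 18
rect [ -1.6 -69.3] [ 7.4 25.1] 16.5
ext [ -8.7 -82.4] [  1.4 -57.6]
```

View pics/s15c.png

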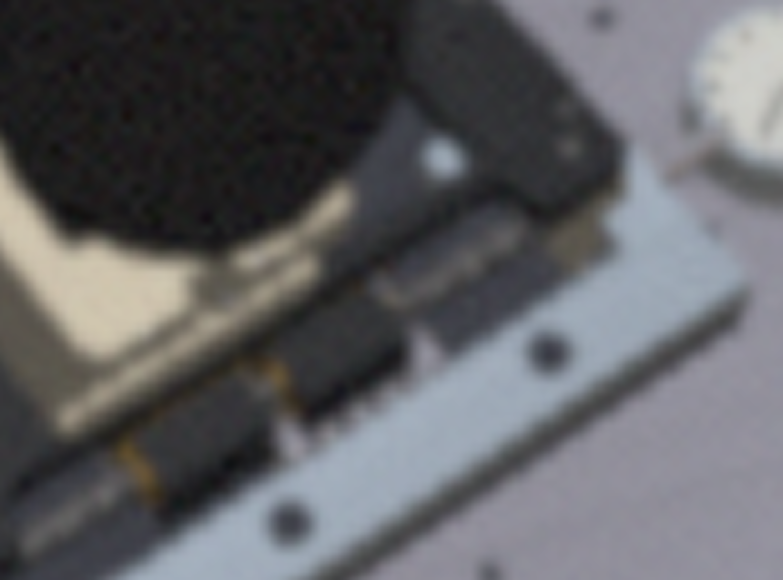

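Emit:
arm_command --plan '[{"dx":0,"dy":0.3,"dz":0.01,"wx":0,"wy":0,"wz":0},{"dx":0,"dy":0.3,"dz":0.01,"wx":0,"wy":0,"wz":0},{"dx":0,"dy":0.3,"dz":0.01,"wx":0,"wy":0,"wz":0},{"dx":0,"dy":0.3,"dz":0.01,"wx":0,"wy":0,"wz":0},{"dx":0,"dy":0,"dz":0,"wx":0,"wy":0,"wz":0}]'

```text
time_s: 15.6
tcp_pos: [0.6181, -0.037, 0.0055]
eef_rot: [-148.0, 89.9, -132.3]
contact_force: [0.7, 0.4, 1.0]
gripper_width: 0.0006
```

```bash
python3 -c "
from h import *
go([-.0165,-.064,-.006]);look('s16')
p=cv2.imread('pics/s16.png')[200:400,370:640];cv2.imwrite('pics/s16c.png',cv2.resize(p,None,fx=2.9,fy=2.9,interpolation=2))
"
```

```text
t 15.6 tcp [ 0.6181 -0.037   0.0055] fix [-0.0152 -0.0961 -0.0065] tips z over plate -0.0175 F [0.7 0.4 1. ] w 0.0005980017932292689
toolyaw 0.2737 tilt [-1.    -0.001 -0.001]
shares [-0.03  1.61 -0.06]
```

View pics/s16c.png

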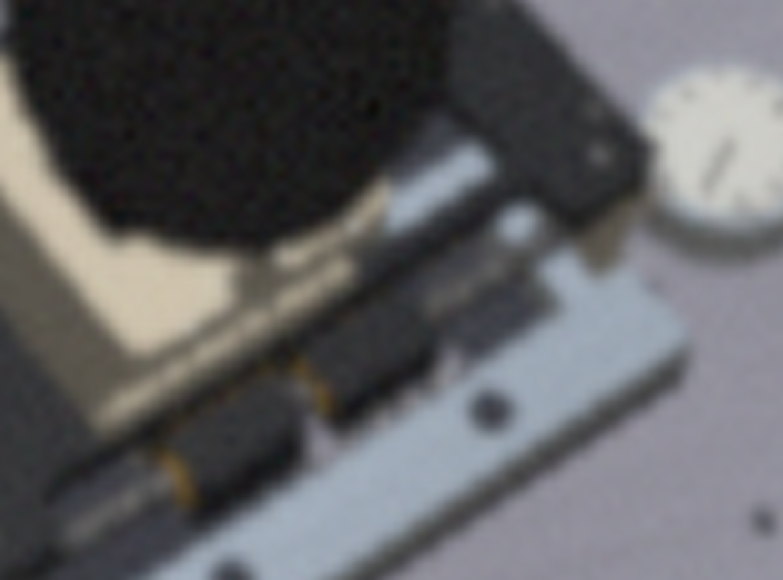

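Emit:
arm_command --plan '[{"dx":0,"dy":0.25,"dz":0,"wx":0,"wy":0,"wz":0},{"dx":0,"dy":0.25,"dz":0,"wx":0,"wy":0,"wz":0},{"dx":0,"dy":0.25,"dz":0,"wx":0,"wy":0,"wz":0},{"dx":0,"dy":0.2,"dz":0,"wx":0,"wy":0,"wz":0},{"dx":0,"dy":0.15,"dz":0,"wx":0,"wy":0,"wz":0}]'

```text
time_s: 16.07
tcp_pos: [0.6119, -0.0148, 0.0056]
eef_rot: [-130.2, 89.9, -114.5]
contact_force: [-0.7, -1.2, 0.5]
gripper_width: 0.0004
```

```bash
python3 -c "
from h import *
go([-.0165,-.064,-.006]);look('s17')
p=cv2.imread('pics/s17.png')[200:400,370:640];cv2.imwrite('pics/s17c.png',cv2.resize(p,None,fx=2.9,fy=2.9,interpolation=2))
"
```

```text
t 16.0667 tcp [ 0.6119 -0.0148  0.0056] fix [-0.0151 -0.073  -0.0064] tips z over plate -0.0174 F [-0.7 -1.2  0.5] w 0.00039290202430520817
toolyaw 0.2733 tilt [-1.    -0.001 -0.001]
shares [-0.02  0.45 -0.07]
```

View pics/s17c.png

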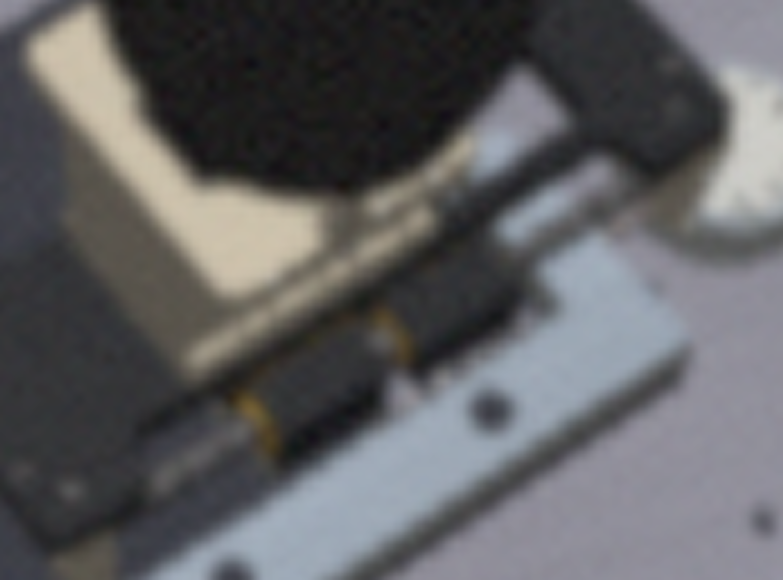

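Emit:
arm_command --plan '[{"dx":0,"dy":0.15,"dz":0,"wx":0,"wy":0,"wz":0},{"dx":0,"dy":0.15,"dz":0,"wx":0,"wy":0,"wz":0},{"dx":0,"dy":0.15,"dz":0,"wx":0,"wy":0,"wz":0},{"dx":0,"dy":0.15,"dz":0,"wx":0,"wy":0,"wz":0}]'

```text
time_s: 16.45
tcp_pos: [0.6092, -0.0046, 0.0063]
eef_rot: [-105.6, 89.7, -89.8]
contact_force: [8.8, -33.2, 2.6]
gripper_width: 0.0003
```

```bash
python3 -c "
from h import *
st()
"
```

```text
t 16.45 tcp [ 0.6092 -0.0046  0.0063] fix [-0.015  -0.0625 -0.0057] tips z over plate -0.0167 F [  8.8 -33.2   2.6] w 0.0003425368671996575
toolyaw 0.2751 tilt [-1.    -0.005 -0.001]
```

The 34 N reading with the pusher at y = -62.5 mm means the block is against the end stop. I'll back off, lift and check.

Emit:
arm_command --plan '[{"dx":0,"dy":-0.3,"dz":0,"wx":0,"wy":0,"wz":0},{"dx":0,"dy":-0.5,"dz":0,"wx":0,"wy":0,"wz":0},{"dx":0,"dy":-0.5,"dz":0,"wx":0,"wy":0,"wz":0},{"dx":-0.5,"dy":-0.5,"dz":0,"wx":0,"wy":0,"wz":0},{"dx":-0.8,"dy":-0.5,"dz":-0.3,"wx":0,"wy":0,"wz":0},{"dx":-0.8,"dy":-0.5,"dz":-0.6,"wx":0,"wy":0,"wz":0},{"dx":-0.8,"dy":-0.5,"dz":-0.6,"wx":0,"wy":0,"wz":0},{"dx":-0.8,"dy":-0.5,"dz":-0.6,"wx":0,"wy":0,"wz":0},{"dx":-0.8,"dy":-0.8,"dz":-0.6,"wx":0,"wy":0,"wz":0},{"dx":0,"dy":-0.8,"dz":-0.6,"wx":0,"wy":0,"wz":0},{"dx":0,"dy":-0.8,"dz":-0.6,"wx":0,"wy":0,"wz":0},{"dx":0,"dy":0,"dz":0,"wx":0,"wy":0,"wz":0}]'

```text
time_s: 17.45
tcp_pos: [0.5691, -0.1555, 0.1071]
eef_rot: [-58.1, 89.7, -42.3]
contact_force: [0.8, -0.7, 0.1]
gripper_width: 0.0001
```

```bash
python3 -c "
from h import *
st();look('s18')
p=cv2.imread('pics/s18.png')[200:400,400:640];cv2.imwrite('pics/s18c.png',cv2.resize(p,None,fx=3,fy=3,interpolation=2))
p,d=cap('top','t18');cv2.imwrite('pics/t18c.png',cv2.resize(p[110:230,260:440,::-1],None,fx=4.4,fy=4.4,interpolation=2))
"
```

```text
t 17.45 tcp [ 0.5691 -0.1555  0.1071] fix [-0.0944 -0.1969  0.0951] tips z over plate 0.0841 F [ 0.8 -0.7  0.1] w 9.839450991688879e-05
toolyaw 0.2748 tilt [-1.    -0.005  0.003]
```

View pics/s18c.png

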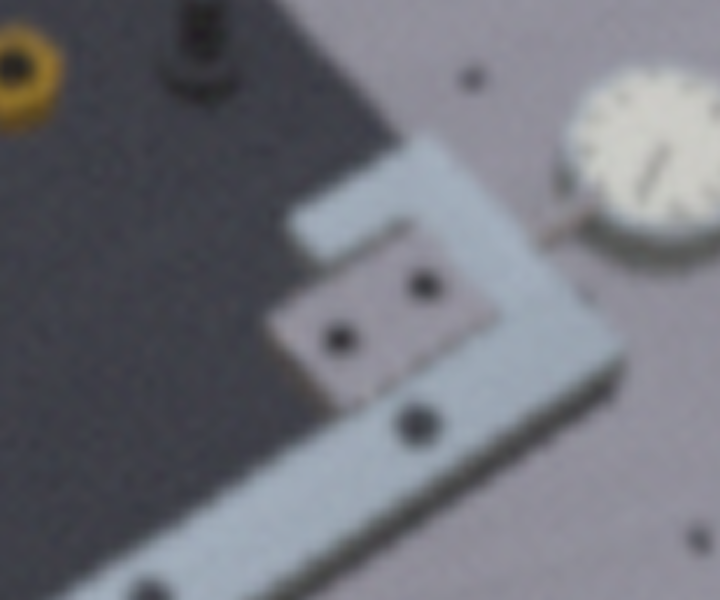

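View pics/t18c.png

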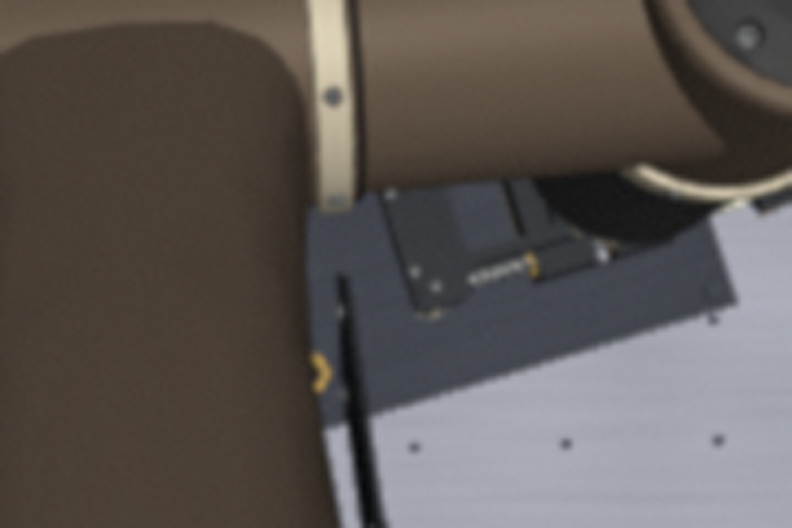

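```bash
python3 -c "
from h import *
from scipy.optimize import minimize
p,d,F=cloud('scene'); k=K('scene')
S=8; g=cv2.GaussianBlur(p,(0,0),.6).astype(np.float32)
print('block',p[205+0,318] , [tuple(p[int(130+(200+v/3)/3.5),int(200+(400+u/3)/3.5)]) for u,v in [(380,310),(300,330),(440,320),(500,240),(350,210),(460,400),(200,350)]])
st()
# refined corner frame check: project rail/stop top edges and block outline
big=cv2.resize(p[180:250,300:400,::-1],None,fx=8,fy=8,interpolation=cv2.INTER_CUBIC)
def L(pts,col):
    q=np.array([[(a-300+.5)*8,(b-180+.5)*8] for a,b in (proj('scene',wd(x),k) for x in pts)]).round().astype(int)
    cv2.polylines(big,[q.reshape(-1,1,2)],False,col,1)
L([(0,-.15,.014),(0,0,.014),(-.037,0,.014),(-.037,-.025,.014),(-.053,-.025,.014),(-.053,.02,.014)],(0,0,255))
L([(0,0,.018),(-.032,0,.018),(-.032,-.048,.018),(0,-.048,.018),(0,0,.018)],(0,255,0))
cv2.imwrite('pics/ov.png',big)
"
```

```text
block [62 63 71] [(np.uint8(147), np.uint8(147), np.uint8(157)), (np.uint8(146), np.uint8(143), np.uint8(154)), (np.uint8(146), np.uint8(144), np.uint8(155)), (np.uint8(161), np.uint8(172), np.uint8(185)), (np.uint8(160), np.uint8(171), np.uint8(185)), (np.uint8(157), np.uint8(167), np.uint8(180)), (np.uint8(61), np.uint8(63), np.uint8(71))]
t 17.6 tcp [ 0.5701 -0.1531  0.1061] fix [-0.0928 -0.1948  0.0941] tips z over plate 0.0831 F [ 0.1 -0.  -0.6] w 0.0006069257239399166
toolyaw 0.2759 tilt [-1.    -0.005  0.003]
```

View pics/ov.png

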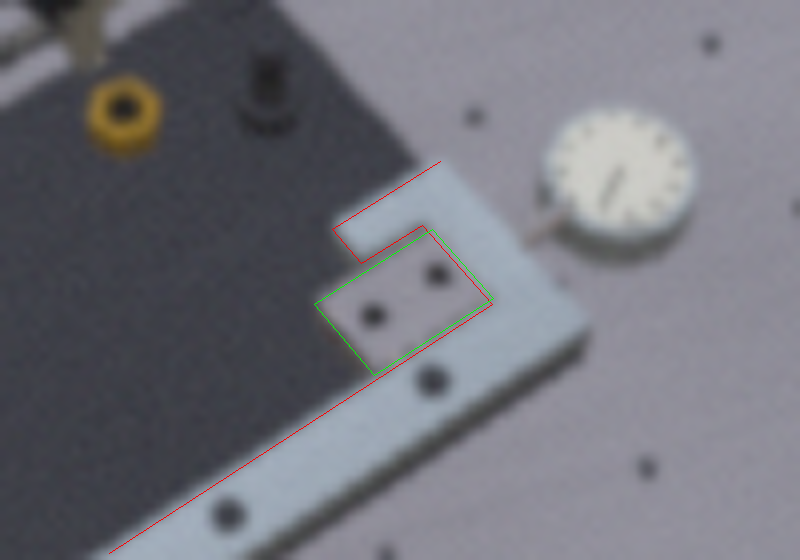

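```bash
python3 -c "
from h import *
from scipy.optimize import minimize
k=K('scene')
ps=[]
for i in range(4): ps.append(r.capture('scene')[0].astype(np.float32))
p=np.mean(ps,0); S=6
b=cv2.resize(p[185:240,325:385],None,fx=S,fy=S,interpolation=cv2.INTER_CUBIC)
br=b.mean(-1); rg=b[...,0]-b[...,1]
m=((br>105)&(rg>-5)).astype(np.uint8); m=cv2.morphologyEx(m,cv2.MORPH_CLOSE,np.ones((25,25)))
m=cv2.morphologyEx(m,cv2.MORPH_OPEN,np.ones((13,13)))
n,l,s,c=cv2.connectedComponentsWithStats(m); ci=l[int((219-185)*S),int((351-325)*S)]; print(ci,s)
v,u=np.nonzero(l==ci)
P=np.array([fx(onplane('scene',(325+(a+.5)/S-.5,185+(bb+.5)/S-.5),.030,k))[:2] for a,bb in zip(u,v)])*1000
rr=cv2.minAreaRect(P.astype(np.float32)); print(rr, P.mean(0), P.min(0),P.max(0))
big=b[:,:,::-1].copy(); cv2.drawContours(big,cv2.findContours((l==ci).astype(np.uint8),0,2)[0],-1,(0,255,0),1); cv2.imwrite('pics/seg.png',cv2.resize(big,None,fx=1.8,fy=1.8))
"
```

```text
2 [[    0     0   282   330 56359]
 [   90     0   270   330 54006]
 [   92   140   125   112  8435]]
((-20.10722541809082, -24.724821090698242), (53.20148849487305, 43.99925994873047), 88.0389175415039) [-17.23641683 -23.52546631] [-42.22948126 -51.93747363] [1.30738862 2.06158709][ WARN:0@7.707] global loadsave.cpp:1063 imwrite_ Unsupported depth image for selected encoder is fallbacked to CV_8U.
```

View pics/seg.png

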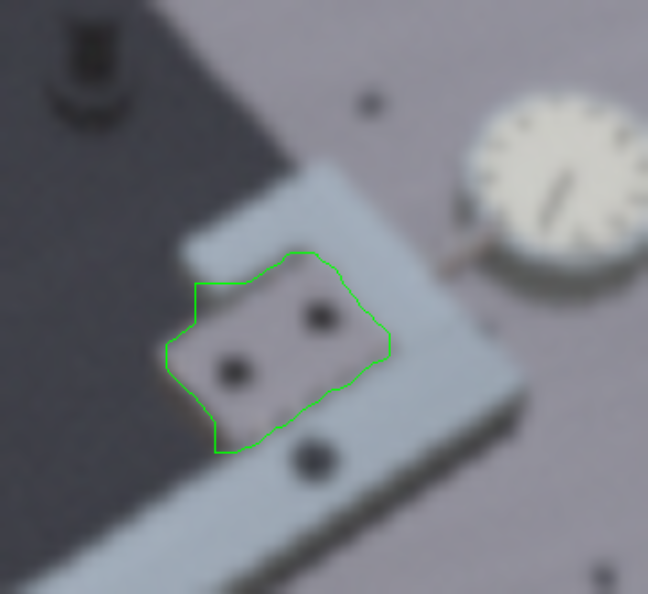

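The home outline overlays the block well. To be sure of the rail side, I'll press once on the part sticking out of the pocket. Earlier, contact with the block flush read x ≈ -42.9 mm.

Emit:
arm_command --plan '[{"dx":0,"dy":0.8,"dz":0.16,"wx":0,"wy":0,"wz":0.06},{"dx":0,"dy":0.8,"dz":0.16,"wx":0,"wy":0,"wz":0},{"dx":0,"dy":0.8,"dz":0.16,"wx":0,"wy":0,"wz":0},{"dx":0,"dy":0.8,"dz":0.16,"wx":0,"wy":0,"wz":0},{"dx":0,"dy":0.8,"dz":0.16,"wx":0,"wy":0,"wz":0},{"dx":0,"dy":0.8,"dz":0.16,"wx":0,"wy":0,"wz":0},{"dx":0,"dy":0.8,"dz":0.16,"wx":0,"wy":0,"wz":0},{"dx":0,"dy":0.5,"dz":0.1,"wx":0,"wy":0,"wz":0},{"dx":0,"dy":0,"dz":0,"wx":0,"wy":0,"wz":0},{"dx":0.8,"dy":0,"dz":0,"wx":0,"wy":0,"wz":0},{"dx":0.8,"dy":0,"dz":0,"wx":0,"wy":0,"wz":0},{"dx":0.5,"dy":0,"dz":0,"wx":0,"wy":0,"wz":0},{"dx":0,"dy":0,"dz":0,"wx":0,"wy":0,"wz":0},{"dx":0,"dy":0,"dz":0,"wx":0,"wy":0,"wz":0}]'

```text
time_s: 18.97
tcp_pos: [0.5604, -0.0165, 0.059]
eef_rot: [173.9, 89.8, -169.5]
contact_force: [0.9, 0.9, 0.9]
gripper_width: 0.0006
```

```bash
python3 -c "
from h import *
go([-.062,-.048,-.006])
"
```

```text
t 18.9667 tcp [ 0.5604 -0.0165  0.059 ] fix [-0.0651 -0.0608  0.047 ] tips z over plate 0.036 F [0.9 0.9 0.9] w 0.0006237961404678342
toolyaw 0.2892 tilt [-1.     0.    -0.004]
shares [2.65 0.63 0.18]
```

Emit:
arm_command --plan '[{"dx":0,"dy":0.6,"dz":0,"wx":0.19,"wy":0,"wz":0},{"dx":0,"dy":0,"dz":0,"wx":0,"wy":0,"wz":0},{"dx":0.6,"dy":0,"dz":0,"wx":0,"wy":0,"wz":0},{"dx":0.6,"dy":0,"dz":0,"wx":0,"wy":0,"wz":0},{"dx":0.5,"dy":0,"dz":0,"wx":0,"wy":0,"wz":0},{"dx":0.3,"dy":0,"dz":0,"wx":0,"wy":0,"wz":0},{"dx":0,"dy":0,"dz":0,"wx":0,"wy":0,"wz":0},{"dx":0,"dy":0,"dz":0,"wx":0,"wy":0,"wz":0}]'

```text
time_s: 19.63
tcp_pos: [0.5604, -0.0066, 0.0216]
eef_rot: [-39.9, 89.9, -24.2]
contact_force: [0.1, 0.2, 1.0]
gripper_width: 0.0001
```

```bash
python3 -c "
from h import *
go([-.0435,-.048,-.006]);tip();look('s19')
"
```

```text
t 19.6333 tcp [ 0.5604 -0.0066  0.0216] fix [-0.0625 -0.0512  0.0096] tips z over plate -0.0014 F [0.1 0.2 1. ] w 0.00014674673896377375
toolyaw 0.2748 tilt [-1.    -0.001  0.001]
shares [0.78 0.16 0.95]
t 19.6333 tcp [ 0.5604 -0.0066  0.0216] fix [-0.0625 -0.0512  0.0096] tips z over plate -0.0014 F [0.1 0.2 1. ] w 0.00014674673896377375
toolyaw 0.2748 tilt [-1.    -0.001  0.001]
low finger z [0.002 0.002 0.002 0.002 0.002 0.002 0.002 0.002 0.003 0.003 0.003 0.003]
prong low [0.092 0.092 0.092 0.092 0.092] body top 0.136
```

View pics/s19.png

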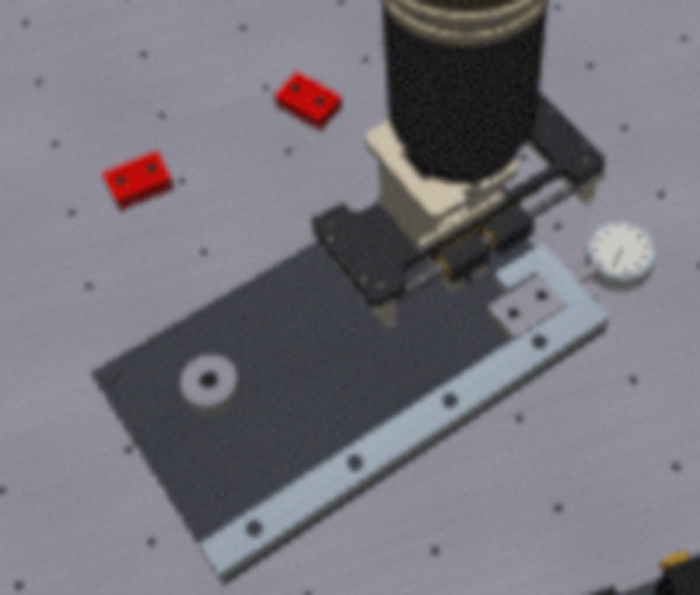

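Emit:
arm_command --plan '[{"dx":0.4,"dy":0.1,"dz":0,"wx":0,"wy":0,"wz":0},{"dx":0.35,"dy":0,"dz":0,"wx":0,"wy":0,"wz":0},{"dx":0,"dy":0,"dz":0,"wx":0,"wy":0,"wz":0},{"dx":0,"dy":0,"dz":0.3,"wx":0,"wy":0,"wz":0},{"dx":0,"dy":0,"dz":0.25,"wx":0,"wy":0,"wz":0},{"dx":0,"dy":0,"dz":0.1,"wx":0,"wy":0,"wz":0},{"dx":0,"dy":0,"dz":0.1,"wx":0,"wy":0,"wz":0},{"dx":0,"dy":0,"dz":0.1,"wx":0,"wy":0,"wz":0}]'

```text
time_s: 20.4
tcp_pos: [0.5789, 0.0011, 0.0067]
eef_rot: [-13.8, 89.8, 2.0]
contact_force: [-4.2, -2.0, 2.2]
gripper_width: 0.0006
```

```bash
python3 -c "
from h import *
st()
"
```

```text
t 20.4 tcp [0.5789 0.0011 0.0067] fix [-0.0426 -0.0488 -0.0053] tips z over plate -0.0163 F [-4.2 -2.   2.2] w 0.0006000645117768915
toolyaw 0.2753 tilt [-1.    -0.001  0.003]
```

Contact comes at x = -42.6 mm, the same as the earlier flush readings (-42.8 and -42.9), so the block is seated on the rail. I'll retreat now.

Emit:
arm_command --plan '[{"dx":0,"dy":0,"dz":-0.3,"wx":0,"wy":0,"wz":0},{"dx":0,"dy":0,"dz":-0.4,"wx":0,"wy":0,"wz":0},{"dx":0,"dy":0,"dz":0,"wx":0,"wy":0,"wz":0},{"dx":-0.6,"dy":0,"dz":0,"wx":0,"wy":0,"wz":0},{"dx":-0.8,"dy":0,"dz":0,"wx":0,"wy":0,"wz":0},{"dx":-0.8,"dy":-0.5,"dz":0,"wx":0,"wy":0,"wz":0},{"dx":-0.8,"dy":-0.8,"dz":0,"wx":0,"wy":0,"wz":0},{"dx":-0.8,"dy":-0.8,"dz":0,"wx":0,"wy":0,"wz":0},{"dx":-0.8,"dy":-0.8,"dz":0,"wx":0,"wy":0,"wz":0},{"dx":0,"dy":-0.8,"dz":-0.3,"wx":0,"wy":0,"wz":0},{"dx":0,"dy":-0.8,"dz":-0.3,"wx":0,"wy":0,"wz":0},{"dx":0,"dy":0,"dz":0,"wx":0,"wy":0,"wz":0},{"dx":0,"dy":0,"dz":0,"wx":0,"wy":0,"wz":0}]'

```text
time_s: 21.48
tcp_pos: [0.5741, -0.0973, 0.1051]
eef_rot: [-19.6, 89.6, -3.7]
contact_force: [-0.1, -0.9, 0.4]
gripper_width: 0.0004
```

```bash
python3 -c "
from h import *
st(); p,d=r.capture('scene'); k=K('scene')
big=cv2.resize(p[180:250,300:400,::-1],None,fx=8,fy=8,interpolation=cv2.INTER_CUBIC)
def L(pts,col):
    q=np.array([[(a-300+.5)*8,(b-180+.5)*8] for a,b in (proj('scene',wd(x),k) for x in pts)]).round().astype(int)
    cv2.polylines(big,[q.reshape(-1,1,2)],False,col,1)
L([(0,0,.018),(-.032,0,.018),(-.032,-.048,.018),(0,-.048,.018),(0,0,.018)],(0,255,0))
cv2.imwrite('pics/ov2.png',big); cv2.imwrite('pics/full.png',p[:,:,::-1])
"
```

```text
t 21.4833 tcp [ 0.5741 -0.0973  0.1051] fix [-0.0739 -0.1422  0.0931] tips z over plate 0.0821 F [-0.1 -0.9  0.4] w 0.0003641917331631545
toolyaw 0.2769 tilt [-1.    -0.002  0.006]
```

View pics/ov2.png

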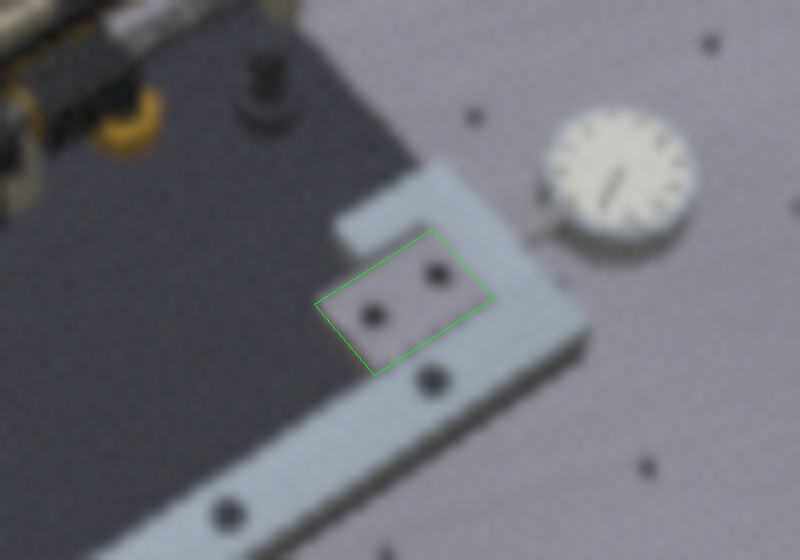

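View pics/full.png

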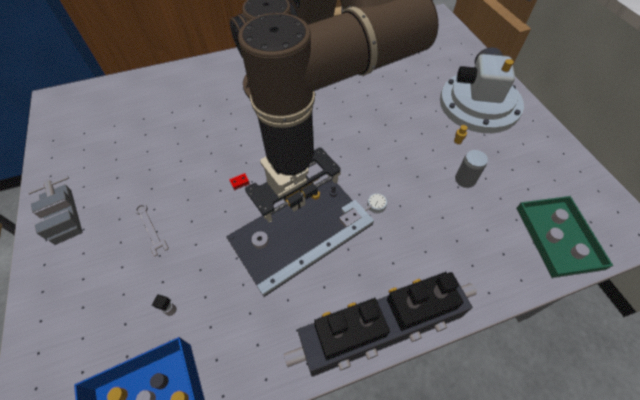

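The overlay shows the block home in the pocket at about (350,213), with the computed home outline fitting to about 1 mm. The disc, nut, screw and the other parts haven't moved, and the gripper is clear. I'm handing in.

```bash
python3 -c "
from h import *
print(r.close_job()); st()
"
```

```text
the job is handed in; nothing more can be done
None
the job is handed in; nothing more can be done
```

The grey steel block is in the corner pocket against the rail and the end stop, and I handed the job in at about 21.5 s of the 48 s allowed. `close_job` gave no verdict, so the result below rests on my own checks.

**What I did:** I pushed the block with the closed fingertips until its long side was flush with the rail. I then slid it along the rail into the pocket and pressed it once more against the rail.

**Last checks:**
- **End stop:** the push met the stop with about 34 N, with the pusher at y = -62.5 mm. I had expected about -64 mm, which is within calibration.
- **Rail:** the last press touched at x = -42.6 mm with 4.7 N. The two earlier presses with the block flush read -42.8 and -42.9 mm.
- **Camera:** the calculated home outline fits the block to about 1 mm. In the last scene picture the other parts are where they were, and the gripper is clear with about zero force. I did not measure how far the other parts might have shifted.

**What disagreed or failed:**
- **Tool height:** the reported z was about 25 mm lower than the depth camera showed. Because of this, my first push passed over the block without touching it. After that I set the height from the camera and the force reading.
- **Apparent tilt:** one partly hidden view suggested the block had turned about 5° during the slide. A clear view then showed it flush, at about 0.8°.
- **Colour check:** a final attempt to outline the block by colour merged with the pocket edges and was not usable. I relied on the outline overlay and the contact readings.

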